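Weigh up a repair kit: zero the scale, stack the cartons, catch the tube offcuts

TASK

Make up a repair kit on the bench scale. First, while the scale is still empty, turn its tare knob until the pointer is on the red zero mark; then stack all the cartons squarely into one upright column on the scale's steel platform, and hold the green pan under the lip of the chute, pushing the yellow paddle back with the pan's front wall so that the gate drops and every tube piece slides into the pan, and stand the pan flat on the platform beside the column. The pieces are hot: let none fall on the bench and do not touch them with the fingers; leave the knob on zero and the mug, grease tin and brush where they are.

Things in the scene. Friction and masses are not known exactly. Their poses are not given: they have to be found in the camera images.
- chute: fixed blue chute, 30 degree slope 220 mm long, channel 44 mm wide, walls 26 mm. Origin on the bench straight below the middle of its lip; x points away from the lip up the slope (the lip's -x side is roughly towards the robot), z up. Its foot stands at x = 100 to 250 mm; before that the bench is free. The pieces lie in single file behind the gate.
- lip (a point): middle of the chute's lower edge, 180 mm above the bench; axes as the chute's. Pieces come off it towards -x at up to 0.8 m/s and fall into the pan's bowl if its front wall is 50 mm or so behind the lip.
- gate (a joint): angle of the yellow gate and paddle, one sprung rocker: 0 = shut (gate 15 mm above the chute floor at the lip), from 0.25 rad on fully open, 0.35 the stop. Its level pivot is 75 mm behind the lip (chute x = +75 mm) at lip height. Pushing the paddle towards the chute's +x opens it (5 to 8 N); it springs shut when let go.
- paddle (a point): point on the front face of the yellow paddle, a plate 70 mm wide that hangs from 155 down to 55 mm above the bench; mid-width, 100 mm above the bench. Shut, the face is upright at chute x = +27 mm; a pan rim 105 to 125 mm above the bench must push it to chute x = about +53 mm to open the gate to 0.3 rad.
- piece1: length of rectangular aluminium tube, 45 (x) x 36 (y) x 28 (z) mm, about 45 g, still hot from the saw; origin at the centre of its -z face, 14 mm from its middle, x along the tube.
- piece2: length of rectangular aluminium tube, 45 (x) x 36 (y) x 28 (z) mm, about 45 g, still hot from the saw; origin at the centre of its -z face, 14 mm from its middle, x along the tube.
- piece3: length of rectangular aluminium tube, 45 (x) x 36 (y) x 28 (z) mm, about 45 g, still hot from the saw; origin at the centre of its -z face, 14 mm from its middle, x along the tube.
- piece4: length of rectangular aluminium tube, 45 (x) x 36 (y) x 28 (z) mm, about 45 g, still hot from the saw; origin at the centre of its -z face, 14 mm from its middle, x along the tube. May be absent (None).
- pan: open green pan, outside 170 (x) x 150 (y) x 95 (z) mm, its -x wall 115 mm tall, walls 4 mm, floor with a 16 mm high ridge along x that spreads the pieces, 0.22 kg empty; origin at the centre of the bowl's flat underside. A black handle, 22 mm wide (y), 24 mm tall, sticks out from x = -85 to -193 mm, its middle 55 mm above the underside. Its front wall is at x = +85 mm.
- pan_grip (a point): grip point in the pan's handle, 140 mm behind the bowl's centre (-x), 55 mm above the underside; axes as the pan's.
- scale: fixed bench scale; steel platform 240 (x) x 300 (y) mm, its top 47 mm above the bench; beside it, at y = +151 to +277 mm, a grey console 140 (x) x 126 mm, 50 mm high, that carries the white tare dial and its knob. Origin on the bench under the platform's centre.
- platform (a point): centre of the top of the steel platform, 47 mm above the bench; axes as the scale's.
- tare (a joint): angle of the tare knob, rad: 0 when its red pointer is on the bold red zero mark (on the dial's -x side); grows anticlockwise seen from above; turns from -0.4 to 2.8 and stays where it is left.
- tare_grip (a point): on the knob's upright axis, at scale x = 0, y = +214 mm, 88 mm above the bench, in the black bar grip: 56 mm long, 14 mm thick, from 62 to 94 mm above the bench, standing on a 60 mm disc. Its x axis turns with the knob and runs along the bar; the pointer is at its -x end.
- carton1: closed carton 95 (x) x 62 (y) x 40 (z) mm, about 0.25 kg, brown card with a white and red band around its middle; origin at the centre of its underside. May be absent (None).
- carton2: closed carton 95 (x) x 62 (y) x 40 (z) mm, about 0.25 kg, brown card with a white and red band around its middle; origin at the centre of its underside. May be absent (None).
- carton3: closed carton 95 (x) x 62 (y) x 40 (z) mm, about 0.25 kg, brown card with a white and red band around its middle; origin at the centre of its underside. May be absent (None).
- tin: grease tin with a blue label, 72 mm wide, 62 mm tall, origin under its centre; to be left alone.
- mug: white mug, 76 mm wide, 80 mm tall, origin under its centre; to be left alone.
- brush: brush lying flat, 200 mm long; to be left alone.

How it is judged:
By the outcome, as a careful person would: the job done as asked, in the order asked, and still so for the second after the job is handed in, with the robot touching nothing.
Of carton1, carton2, carton3, piece4 only 3 to 4 are there at a start; the rules pass over those that are not, and their reading is None.
At some moment in a run one of pan may be knocked a few centimetres aside while the robot is not near it.
It also fails if it takes over 210 s, if anything falls off the work surface, if the arm or the gripper's body presses on something with over 40 N, if the wrist force passes 120 N, or if a joint passes its speed limit or range.

ROBOT

A 6-joint arm with a two-finger parallel gripper is mounted at the origin on the work surface. World frame = base frame: x ahead of the robot, y to its left, z up, the work surface at z = 0. Lengths are in m, angles in rad, forces in N, time in s.
With the tool pointing down it reaches from about 0.35 to 0.775 m from the base axis. Payload 7.3 kg.
Tool frame: the origin (TCP) lies at the very end of the fingers, on their centre line; the grasp point (between the pads) lies 19 mm behind it; z points along the fingers, y is the line along which they close (so a half turn about z gives the same grasp; the last joint's range is limited). The gripper opens to 92 mm and grips with 3 to 60 N. Pads are 19 mm wide; open, the fingers measure 130 mm over their backs; the gripper's body (75 mm by 190 mm) begins 47 mm behind the grasp point.
Start: joints at [1.079, 0.342, 1.524, -0, 1.275, -0.146], TCP at [0.178, 0.494, 0.227] pointing down, gripper open.
Joint ranges: [-2.53, 2.53], [-0.77, 2.02], [0.04, 2.7], [-1, 4.14], [0.28, 2.66], [-3.11, 3.11]. Speed limits (rad/s): [2.57, 2.57, 3.14, 3.14, 3.14, 3.14].

INTERFACE

Orientations are given as [roll, pitch, yaw] about the fixed x, y, z axes, in that order (R = Rz(yaw) Ry(pitch) Rx(roll)).
In Python, from cell import telemetry, eyes, job gives the robot as it stands.
- The arm moves only by the tool apply_moves, never from a script. Its arguments are lists of equal length, an entry for each row: "delta_pos": the shift along the world's x, y, z each as a share of 0.4 m, from -1 to 1, a list of three; "dr": the turn, a rotation vector about the world's x, y, z each as a share of 0.5 rad, from -1 to 1, a list of three; "jaw": the opening, from 0 (shut) to 1 (fully open). A call has 1 to 8 rows; each row is the pose to reach, as a shift and turn from the pose commanded when the call began; what a row does not reach only later rows make up. A row lasts 1/12 s, in which the tool goes at most 41.7 mm and 7.16 degrees, less where a joint would pass 70% of its speed; a pose out of reach is approached as far as the arm can. A call with a number of a shift or a turn outside -1 to 1 is refused whole. A call with a gripper value outside its range is refused whole. The fingers move at their own pace and stop on an object; "force" is the grip in N (left out, the last holds). Time passes only in rows, so rows that repeat a pose let the fingers close. It gives the time, the measured TCP pose, the force, the opening and the grip force at its end, in the units of the state.
- telemetry.observe(): the state, without advancing time (a new reading comes with each control period).
- eyes.read_camera(name): name is "side" or "top"; returns the picture (384x512x3 uint8, red, green, blue); there is no depth.
- eyes.camera_model(name): a dict with "vertical_fov" (degrees; the focal length in pixels is half the picture's height over the tangent of half this angle, whatever the lens; pixels are square), "cx", "cy" (the principal point, pixels), "k1" (the pictures are not rectified: a ray, as slopes to the right and down, at radius r is drawn at 1 + k1 r^2 times it, then the intrinsics apply), "rvec" (rotation vector, rad) and "tvec" (3), from world to camera coordinates, as OpenCV has them. Camera axes: x right, y down, z forward; pixel columns grow to the right and rows downward; lengths in m; the calibration is good to about 2 mm. A picture is of the moment at which its call begins. camera_model takes no time and is no camera call.
- job.hand_in(): hands the job in; it is judged then, once.
The state is a dict: "time": time; "qpos": joint angles; "qvel": joint speeds; "joint_efforts": joint torques, N m; "tool_pos": TCP position; "tool_rot": TCP orientation; "contact_force": force on the tool from outside, world axes, zero at the start; "torque": the same for the moment, N m; "opening": finger opening in m; "grip_force": force on a finger pad.
Only numpy, scipy, OpenCV 4.12 (cv2) and the standard library are available. Lean on these libraries where they do the work, as an engineer would, in place of code of your own. Each camera call takes 0.05 s, during which the arm holds its last target. There are 200 camera calls.

## Working session

There is one attempt and no reset: what is moved stays moved. The work goes in short steps, Python scripts to look and compute and a tool call to move; the robot and the scene stay as the last step left them, time stands still between calls to the robot, and variables do not carry over. Pictures are saved under pics/ and viewed, at most 17 in all, crops included, and the job is handed in when it is done.

Besides the shell and the picture viewer there is one more tool, called after "Request:" by a JSON object that holds its "fn" and its "kwargs", one argument or row to a line. apply_moves: Moves the arm, as the interface text tells. Its arguments: {"type":"object","properties":{"delta_pos":{"type":"array"},"dr":{"type":"array"},"jaw":{"type":"array"},"force":{"type":"number"}},"required":["delta_pos","dr","jaw"]}

```bash
mkdir -p pics; ls; python3 - <<'E'
from cell import telemetry, eyes, job
import cv2
for n in("top","side"):
    cv2.imwrite(f"pics/{n}0.png",cv2.resize(eyes.read_camera(n)[:,:,::-1],(800,600),interpolation=cv2.INTER_CUBIC))
    print(eyes.camera_model(n))
print(telemetry.observe())
E
```

```text
pics
{'vertical_fov': 57.66087391791157, 'cx': 262.7554757595546, 'cy': 189.71691196583012, 'k1': -0.07396106004689172, 'rvec': array([ 2.20906483, -2.16256461,  0.09139106]), 'tvec': array([-0.04639013,  0.58504311,  1.52750587])}
{'vertical_fov': 53.24637493938536, 'cx': 257.930797563162, 'cy': 194.61846174121322, 'k1': 0.015339442335782088, 'rvec': array([ 0.84485218, -2.59003215,  1.0576601 ]), 'tvec': array([0.45095687, 0.38437632, 1.36047417])}
{'time': 0.1, 'qpos': array([ 1.07901308e+00,  3.42660972e-01,  1.52491416e+00, -1.77151052e-05,
        1.27539726e+00, -1.46012288e-01]), 'qvel': array([ 0.00076237, -0.00091353, -0.00239788, -0.00096633, -0.00085022,
        0.00046243]), 'joint_efforts': array([ 2.51804049e-03, -4.32003701e+01, -2.44695336e+01,  7.19783432e-02,
        5.26324776e-02, -5.10266909e-05]), 'tool_pos': array([0.17775259, 0.49361042, 0.22611291]), 'tool_rot': array([-3.14022514e+00, -1.83982209e-04,  2.79582673e+00]), 'contact_force': array([ 0.08236699, -0.16656194, -0.01441045]), 'torque': array([ 0.01165757,  0.06292716, -0.00893307]), 'grip_force': 0.0, 'opening': 0.09199877358311694}
```

View pics/top0.png

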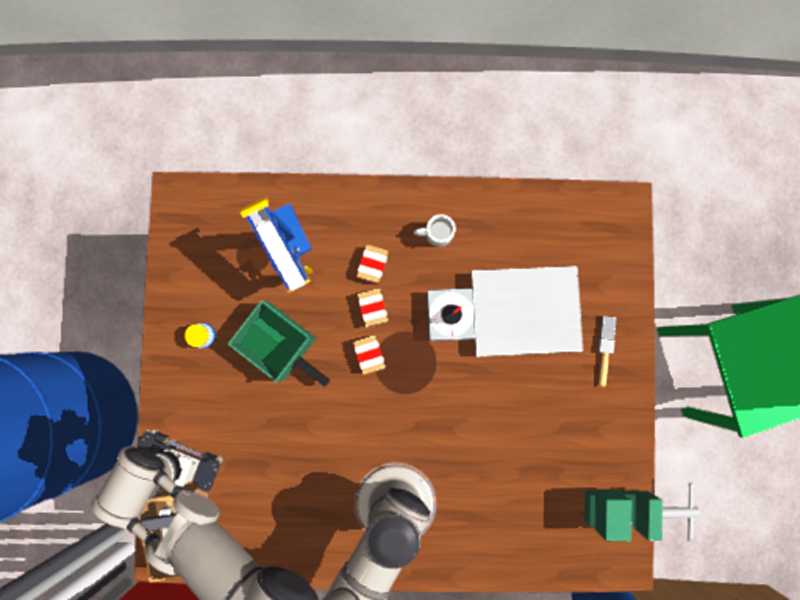

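View pics/side0.png

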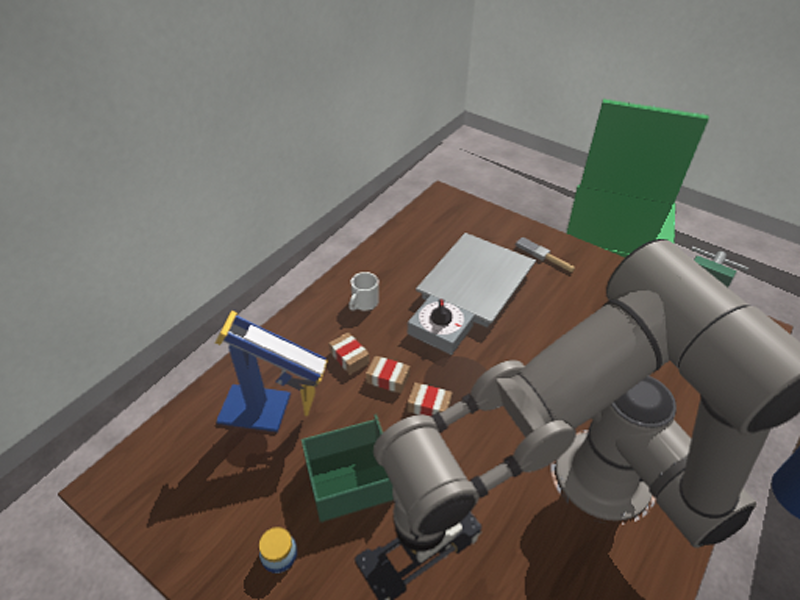

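```bash
cat > h.py <<'E'
import numpy as np, cv2
from cell import telemetry, eyes, job
from scipy.optimize import minimize
CM={n:eyes.camera_model(n) for n in("top","side")}
def proj(n,P):
    m=CM[n]; f=192/np.tan(np.radians(m["vertical_fov"]/2))
    K=np.array([[f,0,m["cx"]],[0,f,m["cy"]],[0,0,1]])
    return cv2.projectPoints(np.asarray(P,float).reshape(-1,3),m["rvec"],m["tvec"],K,np.array([m["k1"],0,0,0]))[0][:,0]
def plane(n,uv,z):
    m=CM[n]; f=192/np.tan(np.radians(m["vertical_fov"]/2))
    K=np.array([[f,0,m["cx"]],[0,f,m["cy"]],[0,0,1]])
    d=cv2.undistortPoints(np.asarray(uv,float).reshape(-1,1,2),K,np.array([m["k1"],0,0,0]))[:,0]
    R=cv2.Rodrigues(m["rvec"])[0]; c=-R.T@m["tvec"]; r=np.c_[d,np.ones(len(d))]@R
    return c+r*((z-c[2])/r[:,2])[:,None]
def T(P,x,y,yaw,z=0):
    c,s=np.cos(yaw),np.sin(yaw); P=np.asarray(P,float)
    return np.c_[x+c*P[:,0]-s*P[:,1],y+s*P[:,0]+c*P[:,1],P[:,2]+z]
def box(x0,x1,y0,y1,z0,z1): return np.array([[x,y,z] for x in(x0,x1) for y in(y0,y1) for z in(z0,z1)],float)
def iou(mask,uv,k=4):
    # soft IoU of mask (0/1 image) with convex hull of uv, at k-fold resolution
    h,w=mask.shape; im=np.zeros((h*k,w*k),np.uint8)
    cv2.fillConvexPoly(im,np.round((cv2.convexHull(uv.astype(np.float32))[:,0]+.5)*k*16-8).astype(np.int32),1,shift=4)
    a=cv2.resize(im.astype(np.float32),(w,h),interpolation=cv2.INTER_AREA)
    return np.minimum(a,mask).sum()/np.maximum(a,mask).sum()
def fit(masks,pts,p0,step):
    # masks {cam: float mask}, pts(p)->world points
    f=lambda p:-sum(iou(m,proj(n,pts(p))) for n,m in masks.items())
    S=np.vstack([p0]+[np.array(p0)+np.eye(len(p0))[i]*step[i] for i in range(len(p0))])
    b=None
    for _ in range(3):
        r=minimize(f,S[0],method="Nelder-Mead",options=dict(initial_simplex=S,xatol=1e-4,fatol=1e-5,maxiter=400))
        S=np.vstack([r.x]+[r.x+np.eye(len(p0))[i]*step[i]*.4 for i in range(len(p0))])
    return r.x,-r.fun/len(masks)
def blob(mask,uv):
    # component of mask nearest to uv
    n,l,s,c=cv2.connectedComponentsWithStats(mask.astype(np.uint8))
    i=1+np.argmin(np.hypot(*(c[1:]-uv).T)+1e3*(s[1:,4]<15)); return (l==i).astype(np.float32)
E
python3 - <<'E'
from h import *
t=eyes.read_camera("top");s=eyes.read_camera("side")
np.save("t0.npy",t);np.save("s0.npy",s)
c=np.zeros((600,800,3),np.uint8)
def z(im,x0,x1,y0,y1,k=4): return cv2.resize(im[y0:y1,x0:x1],None,fx=k,fy=k,interpolation=cv2.INTER_NEAREST)
a=z(t,140,215,120,255);c[:540,:300]=a
a=z(t,268,380,165,235);c[:280,305:753]=a
a=z(s,135,215,195,275);c[280:600,305:625]=a
a=z(s,255,298,185,225);c[285:445,628:800]=a
cv2.imwrite("pics/crop1.png",c[:,:,::-1])
print(plane("top",np.array([[395,500],[451,315],[527,311]])/1.5625,0.05))
E
```

```text
[[ 0.02286859 -0.00283232  0.05      ]
 [ 0.53429951 -0.1476317   0.05      ]
 [ 0.54990351 -0.36084941  0.05      ]]
```

View pics/crop1.png

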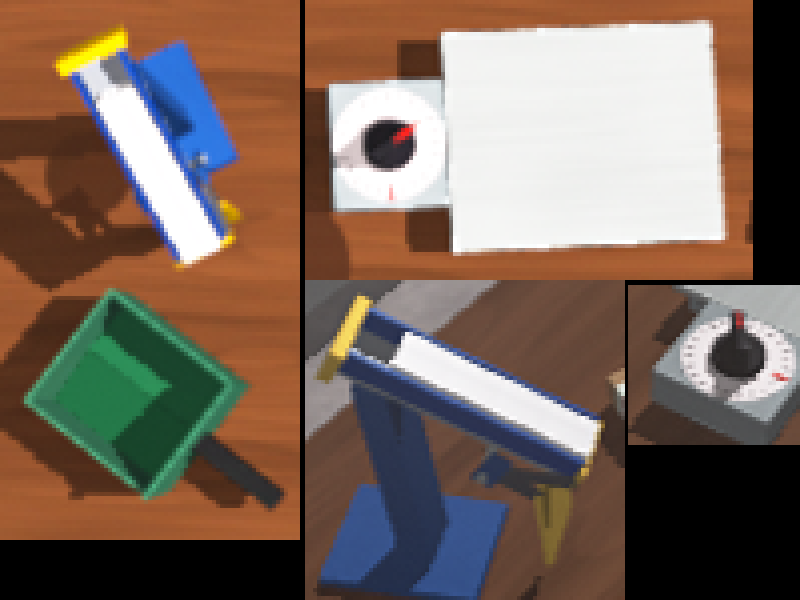

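```bash
cat > m1.py <<'E'
from h import *
t=np.load("t0.npy");s=np.load("s0.npy")
H={"top":cv2.cvtColor(t,cv2.COLOR_RGB2HSV).astype(int),"side":cv2.cvtColor(s,cv2.COLOR_RGB2HSV).astype(int)}
def crop2(p): p=np.array(p,float);return np.c_[268+(p[:,0]-305)/4,165+p[:,1]/4]-.5
C=crop2([[442,33],[711,21],[725,240],[453,253]])
W=plane("top",C,.047);print("platform corners",W.round(3).tolist(),"sides",np.linalg.norm(W-np.roll(W,1,0),axis=1).round(3))
x0=W.mean(0);d=(W[0]-W[3])+(W[1]-W[2]);yaw0=np.arctan2(d[1],d[0])
# platform fit
h=H["top"];m=((h[:,:,1]<50)&(h[:,:,2]>150))
yy,xx=np.mgrid[:384,:512];G=plane("top",np.c_[xx.ravel(),yy.ravel()],.047)
loc=(G[:,:2]-x0[:2])@np.array([[np.cos(yaw0),-np.sin(yaw0)],[np.sin(yaw0),np.cos(yaw0)]])
near=(np.abs(loc)<[.16,.2]).all(1)&(loc[:,1]<.150)
m=(m.ravel()&near).reshape(m.shape).astype(np.float32)
P=np.array([[a,b,.047] for a in(-.12,.12) for b in(-.15,.15)])
p,q=fit({"top":m},lambda p:T(P,*p),[x0[0],x0[1],yaw0],[.01,.01,.05]);print("scale",x0[:2],yaw0,p.round(4),q)
# knob: red pixels
k=T([[0,.214,0]],*p)[0];print("knob",k.round(4), "knob top px",proj("top",[[k[0],k[1],.094]]),proj("side",[[k[0],k[1],.094]]))
for n in H:
    h=H[n];r=((h[:,:,0]<8)|(h[:,:,0]>172))&(h[:,:,1]>120)&(h[:,:,2]>90)
    uv=proj(n,[[k[0],k[1],.09]])[0];l=cv2.connectedComponentsWithStats(r.astype(np.uint8))
    for i in range(1,l[0]):
        if np.hypot(*(l[3][i]-uv))<25: 
            w=plane(n,[l[3][i]],.092)[0];v=w[:2]-k[:2];a=np.arctan2(v[1],v[0])-p[2]-np.pi
            print(n,"red",l[2][i,4],l[3][i].round(1),"r",np.hypot(*v).round(4),"tare",(a%(2*np.pi)).round(3))
# cartons
cs=[]
for uv in [[372,265],[372,307],[369,354]]:
    g=plane("top",[np.array(uv)/1.5625],.04)[0];M={}
    for n in("top","side"):
        h=H[n];m=(((h[:,:,0]<8)|(h[:,:,0]>172))&(h[:,:,1]>150))|((h[:,:,1]<70)&(h[:,:,2]>110))
        c=proj(n,[g])[0];b=np.hypot(xx-c[0],yy-c[1])<22;mm=cv2.morphologyEx((m&b).astype(np.uint8),cv2.MORPH_CLOSE,np.ones((3,3)));M[n]=blob(mm,c)
    for cams in(("top",),("top","side")):
        r=fit({n:M[n] for n in cams},lambda p:T(box(-abs(p[3]),abs(p[3]),-.031,.031,0,.04),*p[:3]),[g[0],g[1],-.1,.028],[.01,.01,.2,.005])
        print("carton",cams,r[0].round(4),round(r[1],3))
# pan
M={}
for n,c in(("top",[270,342]),("side",[350,465])):
    h=H[n];m=(h[:,:,0]>55)&(h[:,:,0]<90)&(h[:,:,1]>80)
    M[n]=blob(cv2.morphologyEx(m.astype(np.uint8),cv2.MORPH_CLOSE,np.ones((3,3))),np.array(c)/1.5625)
PB=np.vstack([box(-.085,.085,-.075,.075,0,.095),box(-.085,-.081,-.075,.075,.095,.115)])
g=plane("top",[np.array([270,342])/1.5625],.05)[0]
r=fit({"top":M["top"]},lambda p:T(PB,*p),[g[0],g[1],.95],[.01,.01,.2]);print("pan",r[0].round(4),r[1])
E
python3 m1.py
```

```text
platform corners [[0.663, -0.204, 0.047], [0.683, -0.503, 0.047], [0.441, -0.518, 0.047], [0.422, -0.219, 0.047]] sides [0.241 0.3   0.242 0.3  ]
scale [ 0.55225435 -0.36097399] 0.0628999048835892 [ 0.5526 -0.361   0.0673] 0.9837007522583008
knob [ 0.5382 -0.1475  0.    ] knob top px [[289.46807194 200.2461829 ]] [[282.49915611 195.53661546]]
top red 14 [292.1 198.2] r 0.0145 tare 2.17
side red 6 [282.3 193.5] r 0.0138 tare 2.125
side red 2 [292.5 207.5] r 0.075 tare 5.796
carton ('top',) [ 0.6787  0.0782 -0.3052  0.0305] 0.904
carton ('top', 'side') [ 0.6787  0.0775 -0.3158  0.0298] 0.789
carton ('top',) [0.5533 0.0754 0.2565 0.0313] 0.902
carton ('top', 'side') [0.5543 0.0737 0.2764 0.0299] 0.884
carton ('top',) [0.4203 0.0804 0.367  0.0317] 0.901
carton ('top', 'side') [0.4201 0.081  0.3664 0.0316] 0.714
pan [0.4535 0.3494 0.9502] 0.9462553858757019
```

Request:
{"fn": "apply_moves", "kwargs": {
  "delta_pos": [
    [0.3,-0.535,0],
    [0.3,-0.535,0],
    [0.3,-0.535,0],
    [0.3,-0.535,0],
    [0.3,-0.535,0],
    [0.3,-0.535,0],
    [0.3,-0.535,0]
  ],
  "dr": [
    [0,0,-0.576],
    [0,0,-0.576],
    [0,0,-0.576],
    [0,0,-0.576],
    [0,0,-0.576],
    [0,0,-0.576],
    [0,0,-0.576]
  ],
  "jaw": [0.6,0.6,0.6,0.6,0.6,0.6,0.6]
}}

```text
time: 0.78
tool_pos: [0.3004, 0.2753, 0.2268]
tool_rot: [-3.141, 0.002, 2.502]
contact_force: [0.3, 0.9, 0.4]
opening: 0.0558
grip_force: 0.0
```

Request:
{"fn": "apply_moves", "kwargs": {
  "delta_pos": [
    [0.3,-0.535,0],
    [0.3,-0.535,0],
    [0.3,-0.535,0],
    [0.3,-0.535,0],
    [0.3,-0.535,0],
    [0.3,-0.535,0],
    [0.3,-0.535,0]
  ],
  "dr": [
    [0,0,-0.576],
    [0,0,-0.576],
    [0,0,-0.576],
    [0,0,-0.576],
    [0,0,-0.576],
    [0,0,-0.576],
    [0,0,-0.576]
  ],
  "jaw": [0.6,0.6,0.6,0.6,0.6,0.6,0.6]
}}

```text
time: 1.37
tool_pos: [0.4209, 0.0611, 0.2267]
tool_rot: [3.141, 0.003, 2.214]
contact_force: [1.0, 0.3, 0.2]
opening: 0.0549
grip_force: 0.0
```

Request:
{"fn": "apply_moves", "kwargs": {
  "delta_pos": [
    [0.3,-0.535,0],
    [0.3,-0.535,0],
    [0.3,-0.535,0],
    [0.3,-0.535,0],
    [0.3,-0.535,0],
    [0.3,-0.535,0],
    [0.3,-0.535,0]
  ],
  "dr": [
    [0,0,0],
    [0,0,0],
    [0,0,0],
    [0,0,0],
    [0,0,0],
    [0,0,0],
    [0,0,0]
  ],
  "jaw": [0.6,0.6,0.6,0.6,0.6,0.6,0.6]
}}

```text
time: 1.95
tool_pos: [0.5402, -0.1532, 0.2256]
tool_rot: [-3.141, 0.002, 2.216]
contact_force: [-1.8, -0.1, -0.6]
opening: 0.055
grip_force: 0.0
```

Request:
{"fn": "apply_moves", "kwargs": {
  "delta_pos": [
    [0,0,-0.15],
    [0,0,-0.3],
    [0,0,-0.3925],
    [0,0,-0.3925],
    [0,0,-0.3925],
    [0,0,-0.3925]
  ],
  "dr": [
    [0,0,0],
    [0,0,0],
    [0,0,0],
    [0,0,0],
    [0,0,0],
    [0,0,0]
  ],
  "jaw": [0.6,0.6,0.6,0.6,0.6,0.6],
  "force": 20
}}

```text
time: 2.45
tool_pos: [0.5372, -0.1469, 0.0688]
tool_rot: [-3.14, -0.003, 2.22]
contact_force: [-0.2, 0.1, 0.5]
opening: 0.0552
grip_force: 0.0
```

Request:
{"fn": "apply_moves", "kwargs": {
  "delta_pos": [
    [0,0,0],
    [0,0,0],
    [0,0,0],
    [0,0,0],
    [0,0,0],
    [0,0,0],
    [0,0,0]
  ],
  "dr": [
    [0,0,0],
    [0,0,0],
    [0,0,0],
    [0,0,0],
    [0,0,0],
    [0,0,0],
    [0,0,0]
  ],
  "jaw": [0,0,0,0,0,0,0],
  "force": 20
}}

```text
time: 3.03
tool_pos: [0.5394, -0.1477, 0.0702]
tool_rot: [3.138, 0.002, 2.219]
contact_force: [4.9, 4.9, -3.4]
opening: 0.0142
grip_force: 20.0
```

```bash
cat > chute.py <<'E'
import sys
from h import *
t=eyes.read_camera("top");s=eyes.read_camera("side");np.save("t1.npy",t);np.save("s1.npy",s)
H={"top":cv2.cvtColor(t,cv2.COLOR_RGB2HSV).astype(int),"side":cv2.cvtColor(s,cv2.COLOR_RGB2HSV).astype(int)}
# chute trough silhouette (blue outside walls unknown thickness) : use white pieces+ blue, by picked corners instead
c,sn=np.cos(np.pi/6),np.sin(np.pi/6)
# floor/walls: s along slope 0..0.22, n normal height
def tr(pts): return np.array([[a*c-n*sn,y,.18+a*sn+n*c] for a,y,n in pts])
for n in H:
    h=H[n];print(n)
    for lab,m in(("yellow",(h[:,:,0]>20)&(h[:,:,0]<35)&(h[:,:,1]>130)),("blue",(h[:,:,0]>105)&(h[:,:,0]<125)&(h[:,:,1]>120))):
        l=cv2.connectedComponentsWithStats(m.astype(np.uint8))
        print(lab,[(l[2][i].tolist(),l[3][i].round(1).tolist()) for i in range(1,l[0]) if l[2][i,4]>5])
E
python3 chute.py
```

```text
top
yellow [([154, 127, 18, 12, 92], [162.7, 132.2]), ([195, 171, 5, 4, 13], [197.2, 172.5]), ([118, 207, 15, 15, 174], [125.2, 214.3])]
blue [([170, 131, 29, 48, 498], [185.3, 148.1]), ([158, 139, 27, 46, 77], [169.9, 159.6]), ([136, 211, 2, 6, 7], [136.7, 213.3]), ([0, 225, 88, 109, 7221], [37.5, 271.4]), ([366, 379, 41, 5, 164], [385.8, 381.4])]
side
yellow [([139, 199, 13, 21, 82], [144.7, 208.6]), ([193, 247, 8, 19, 80], [196.7, 254.2]), ([166, 338, 21, 21, 343], [175.8, 348.1])]
blue [([150, 203, 12, 5, 15], [155.1, 205.0]), ([167, 210, 18, 9, 19], [175.7, 214.0]), ([146, 214, 59, 27, 87], [177.2, 228.0]), ([186, 219, 22, 11, 24], [197.0, 224.2]), ([139, 246, 46, 30, 846], [162.2, 262.0]), ([497, 311, 15, 21, 152], [506.6, 320.9]), ([169, 356, 20, 10, 31], [180.1, 362.4])]
```

Request:
{"fn": "apply_moves", "kwargs": {
  "delta_pos": [
    [0,0,0],
    [0,0,0],
    [0,0,0],
    [0,0,0],
    [0,0,0]
  ],
  "dr": [
    [0,0,-0.2],
    [0,0,-0.4],
    [0,0,-0.6],
    [0,0,-0.8],
    [0,0,-1]
  ],
  "jaw": [0,0,0,0,0]
}}

```text
time: 3.55
tool_pos: [0.5387, -0.1479, 0.0702]
tool_rot: [3.14, 0.0, 1.715]
contact_force: [2.2, 0.5, 2.5]
opening: 0.0141
grip_force: 20.0
```

Request:
{"fn": "apply_moves", "kwargs": {
  "delta_pos": [
    [0,0,0],
    [0,0,0],
    [0,0,0],
    [0,0,0],
    [0,0,0]
  ],
  "dr": [
    [0,0,-0.2],
    [0,0,-0.4],
    [0,0,-0.6],
    [0,0,-0.8],
    [0,0,-1]
  ],
  "jaw": [0,0,0,0,0]
}}

```text
time: 3.97
tool_pos: [0.5379, -0.1478, 0.0702]
tool_rot: [3.142, -0.0, 1.215]
contact_force: [-2.3, 2.2, 4.3]
opening: 0.0141
grip_force: 20.0
```

Request:
{"fn": "apply_moves", "kwargs": {
  "delta_pos": [
    [0,0,0],
    [0,0,0],
    [0,0,0],
    [0,0,0],
    [0,0,0]
  ],
  "dr": [
    [0,0,-0.2],
    [0,0,-0.4],
    [0,0,-0.6],
    [0,0,-0.8],
    [0,0,-1]
  ],
  "jaw": [0,0,0,0,0]
}}

```text
time: 4.38
tool_pos: [0.5373, -0.1474, 0.0702]
tool_rot: [-3.14, 0.0, 0.715]
contact_force: [-3.1, 4.2, 5.7]
opening: 0.0138
grip_force: 20.0
```

Request:
{"fn": "apply_moves", "kwargs": {
  "delta_pos": [
    [0,0,0],
    [0,0,0],
    [0,0,0],
    [0,0,0],
    [0,0,0]
  ],
  "dr": [
    [0,0,-0.2],
    [0,0,-0.4],
    [0,0,-0.6],
    [0,0,-0.8],
    [0,0,-1]
  ],
  "jaw": [0,0,0,0,0]
}}

```text
time: 4.8
tool_pos: [0.537, -0.1467, 0.0701]
tool_rot: [-3.139, 0.002, 0.215]
contact_force: [-4.5, 5.6, 7.9]
opening: 0.0139
grip_force: 20.0
```

Request:
{"fn": "apply_moves", "kwargs": {
  "delta_pos": [
    [0,0,0],
    [0,0,0],
    [0,0,0],
    [0,0,0],
    [0,0,0]
  ],
  "dr": [
    [0,0,-0.2],
    [0,0,-0.304],
    [0,0,-0.304],
    [0,0,-0.304],
    [0,0,-0.304]
  ],
  "jaw": [0,0,0,0,0]
}}

```text
time: 5.22
tool_pos: [0.5369, -0.1465, 0.0702]
tool_rot: [-3.139, 0.002, 0.068]
contact_force: [-3.2, 5.8, 7.2]
opening: 0.0135
grip_force: 20.0
```

Request:
{"fn": "apply_moves", "kwargs": {
  "delta_pos": [
    [0,0,0],
    [0,0,0],
    [0,0,0],
    [0,0,0.1],
    [0,0,0.2],
    [0,0,0.325]
  ],
  "dr": [
    [0,0,0],
    [0,0,0],
    [0,0,0],
    [0,0,0],
    [0,0,0],
    [0,0,0]
  ],
  "jaw": [0.5,0.5,0.5,0.5,0.7,0.95],
  "force": 20
}}

```text
time: 5.72
tool_pos: [0.5373, -0.1481, 0.192]
tool_rot: [-3.141, 0.002, 0.068]
contact_force: [1.3, -0.3, 0.2]
opening: 0.0495
grip_force: 0.0
```

Request:
{"fn": "apply_moves", "kwargs": {
  "delta_pos": [
    [0.04,0.556,0],
    [0.04,0.556,0],
    [0.04,0.556,0],
    [0.04,0.556,0],
    [0.04,0.556,0],
    [0.04,0.556,0],
    [0.04,0.556,0]
  ],
  "dr": [
    [0,0,0.4],
    [0,0,0.4],
    [0,0,0.4],
    [0,0,0.4],
    [0,0,0.4],
    [0,0,0.4],
    [0,0,0.4]
  ],
  "jaw": [0.95,0.95,0.95,0.95,0.95,0.95,0.95]
}}

```text
time: 6.3
tool_pos: [0.5539, 0.0779, 0.1913]
tool_rot: [-3.141, -0.0, 0.272]
contact_force: [-0.1, 0.0, 0.3]
opening: 0.0868
grip_force: 0.0
```

```bash
cat > m2.py <<'E'
from h import *
t=eyes.read_camera("top");s=eyes.read_camera("side");np.save("t2.npy",t);np.save("s2.npy",s)
c=np.zeros((600,800,3),np.uint8)
def z(im,x0,x1,y0,y1,k): return cv2.resize(im[y0:y1,x0:x1],None,fx=k,fy=k,interpolation=cv2.INTER_CUBIC)
c[:400,:400]=z(t,268,308,180,220,10);c[:400,400:800]=z(s,260,300,185,225,10)
k=T([[0,.214,0]],.5526,-.361,.0673)[0]
for n,im in(("top",t),("side",s)):
    h=cv2.cvtColor(im,cv2.COLOR_RGB2HSV).astype(int)
    r=((h[:,:,0]<8)|(h[:,:,0]>172))&(h[:,:,1]>100)&(h[:,:,2]>90)
    uv=proj(n,[[k[0],k[1],.09]])[0];l=cv2.connectedComponentsWithStats(r.astype(np.uint8))
    for i in range(1,l[0]):
        if np.hypot(*(l[3][i]-uv))<20:
            for zz in(.092,.052):
                w=plane(n,[l[3][i]],zz)[0];v=w[:2]-k[:2];a=np.arctan2(v[1],v[0])-.0673-np.pi
                print(n,"red",l[2][i,4],l[3][i].round(1),"z",zz,"r",np.hypot(*v).round(4),"tare",((a+3)%(2*np.pi)-3).round(3))
cv2.imwrite("pics/dial.png",c[:400,:,::-1])
print(telemetry.observe()["tool_pos"])
E
python3 m2.py
```

```text
top red 16 [289.6 204.1] z 0.092 r 0.0164 tare -0.002
top red 16 [289.6 204.1] z 0.052 r 0.0155 tare 0.223
side red 7 [285.3 197. ] z 0.092 r 0.0131 tare 0.048
side red 7 [285.3 197. ] z 0.052 r 0.0358 tare 1.666
side red 7 [291.  206.6] z 0.092 r 0.0678 tare -0.523
side red 7 [291.  206.6] z 0.052 r 0.0439 tare -0.002
[0.55392737 0.07446499 0.19123036]
```

View pics/dial.png

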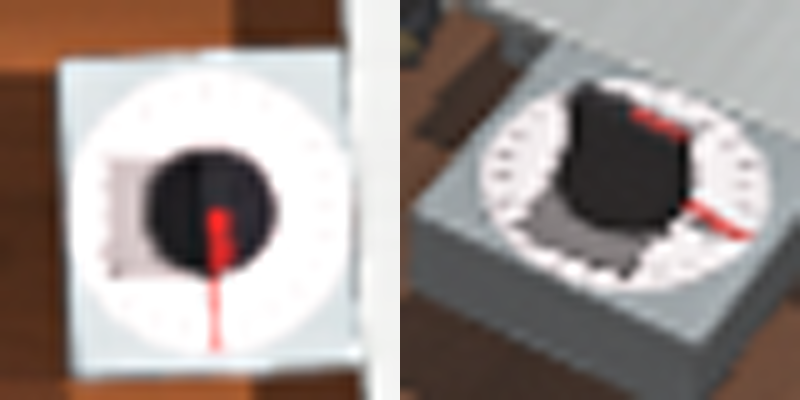

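Request:
{"fn": "apply_moves", "kwargs": {
  "delta_pos": [
    [0,0,-0.1],
    [0,0,-0.2],
    [0,0,-0.3],
    [0,0,-0.4],
    [0,0,-0.45],
    [0,0,-0.45],
    [0,0,-0.45]
  ],
  "dr": [
    [0,0,0],
    [0,0,0],
    [0,0,0],
    [0,0,0],
    [0,0,0],
    [0,0,0],
    [0,0,0]
  ],
  "jaw": [0.95,0.95,0.95,0.95,0.95,0.95,0.95],
  "force": 25
}}

```text
time: 6.98
tool_pos: [0.5537, 0.0728, 0.0109]
tool_rot: [-3.141, 0.002, 0.266]
contact_force: [0.3, 0.0, -0.1]
opening: 0.0872
grip_force: 0.0
```

Request:
{"fn": "apply_moves", "kwargs": {
  "delta_pos": [
    [0,0,0],
    [0,0,0],
    [0,0,0],
    [0,0,0],
    [0,0,0],
    [0,0,0]
  ],
  "dr": [
    [0,0,0],
    [0,0,0],
    [0,0,0],
    [0,0,0],
    [0,0,0],
    [0,0,0]
  ],
  "jaw": [0,0,0,0,0,0],
  "force": 25
}}

```text
time: 7.48
tool_pos: [0.5547, 0.0744, 0.0127]
tool_rot: [3.141, -0.002, 0.268]
contact_force: [-1.7, -1.2, 6.2]
opening: 0.0617
grip_force: 25.0
```

Request:
{"fn": "apply_moves", "kwargs": {
  "delta_pos": [
    [0,0,0.1],
    [0,0,0.2],
    [0,0,0.3],
    [0,0,0.4],
    [0,0,0.4]
  ],
  "dr": [
    [0,0,0],
    [0,0,0],
    [0,0,0],
    [0,0,0],
    [0,0,0]
  ],
  "jaw": [0,0,0,0,0]
}}

```text
time: 7.9
tool_pos: [0.5579, 0.0746, 0.1798]
tool_rot: [3.138, -0.014, 0.268]
contact_force: [1.9, 0.1, -2.6]
opening: 0.0616
grip_force: 25.0
```

Request:
{"fn": "apply_moves", "kwargs": {
  "delta_pos": [
    [0,-0.1,0],
    [-0.011,-0.2,0],
    [-0.011,-0.3,0],
    [-0.011,-0.42,0],
    [-0.011,-0.42,0]
  ],
  "dr": [
    [0,0,-0.1],
    [0,0,-0.2],
    [0,0,-0.2],
    [0,0,-0.2],
    [0,0,-0.2]
  ],
  "jaw": [0,0,0,0,0]
}}

```text
time: 8.32
tool_pos: [0.549, -0.0995, 0.1708]
tool_rot: [3.139, 0.001, 0.164]
contact_force: [-0.3, 0.5, -2.0]
opening: 0.0619
grip_force: 25.0
```

Request:
{"fn": "apply_moves", "kwargs": {
  "delta_pos": [
    [0,-0.1,0],
    [-0.011,-0.2,0],
    [-0.011,-0.3,0],
    [-0.011,-0.38,0],
    [-0.011,-0.419,0],
    [-0.011,-0.419,0],
    [-0.011,-0.419,0],
    [-0.011,-0.419,0]
  ],
  "dr": [
    [0,0,-0.1],
    [0,0,-0.2],
    [0,0,-0.2],
    [0,0,-0.2],
    [0,0,-0.2],
    [0,0,-0.2],
    [0,0,-0.2],
    [0,0,-0.2]
  ],
  "jaw": [0,0,0,0,0,0,0,0]
}}

```text
time: 8.98
tool_pos: [0.545, -0.2598, 0.1709]
tool_rot: [-3.14, 0.001, 0.068]
contact_force: [0.3, 0.7, -2.3]
opening: 0.0617
grip_force: 25.0
```

Request:
{"fn": "apply_moves", "kwargs": {
  "delta_pos": [
    [0,0,-0.08],
    [0,0,-0.16],
    [0,0,-0.22],
    [0,0,-0.26],
    [0,0,-0.276],
    [0,0,-0.276],
    [0,0,-0.276]
  ],
  "dr": [
    [0,0,0],
    [0,0,0],
    [0,0,0],
    [0,0,0],
    [0,0,0],
    [0,0,0],
    [0,0,0]
  ],
  "jaw": [0,0,0,0,0,0,0]
}}

```text
time: 9.57
tool_pos: [0.5457, -0.26, 0.0615]
tool_rot: [3.141, -0.001, 0.07]
contact_force: [-0.1, -0.1, -2.0]
opening: 0.0615
grip_force: 25.0
```

Request:
{"fn": "apply_moves", "kwargs": {
  "delta_pos": [
    [0,0,0],
    [0,0,0],
    [0,0,0],
    [0,0,0.05],
    [0,0,0.15],
    [0,0,0.25],
    [0,0,0.35],
    [0,0,0.35]
  ],
  "dr": [
    [0,0,0],
    [0,0,0],
    [0,0,0],
    [0,0,0],
    [0,0,0],
    [0,0,0],
    [0,0,0],
    [0,0,0]
  ],
  "jaw": [0.85,0.85,0.85,0.85,0.85,0.85,0.85,0.85]
}}

```text
time: 10.23
tool_pos: [0.5486, -0.2634, 0.2107]
tool_rot: [3.132, -0.013, 0.068]
contact_force: [0.1, 0.3, 1.2]
opening: 0.0782
grip_force: 0.0
```

Request:
{"fn": "apply_moves", "kwargs": {
  "delta_pos": [
    [-0.04,0.1,0],
    [-0.1572,0.4275,0],
    [-0.1572,0.4275,0],
    [-0.1572,0.4275,0],
    [-0.1572,0.4275,0],
    [-0.1572,0.4275,0]
  ],
  "dr": [
    [0,0,0.1],
    [0,0,0.298],
    [0,0,0.298],
    [0,0,0.298],
    [0,0,0.298],
    [0,0,0.298]
  ],
  "jaw": [0.95,0.95,0.95,0.95,0.95,0.95]
}}

```text
time: 10.73
tool_pos: [0.4812, -0.0873, 0.2017]
tool_rot: [-3.141, -0.001, 0.22]
contact_force: [0.8, -1.7, 0.3]
opening: 0.087
grip_force: 0.0
```

Request:
{"fn": "apply_moves", "kwargs": {
  "delta_pos": [
    [-0.04,0.1,0],
    [-0.1572,0.4275,0],
    [-0.1572,0.4275,0],
    [-0.1572,0.4275,0],
    [-0.1572,0.4275,0],
    [-0.1572,0.4275,0],
    [-0.1572,0.4275,0],
    [-0.1572,0.4275,0]
  ],
  "dr": [
    [0,0,0.1],
    [0,0,0.298],
    [0,0,0.298],
    [0,0,0.298],
    [0,0,0.298],
    [0,0,0.298],
    [0,0,0.298],
    [0,0,0.298]
  ],
  "jaw": [0.95,0.95,0.95,0.95,0.95,0.95,0.95,0.95]
}}

```text
time: 11.4
tool_pos: [0.4206, 0.0795, 0.2012]
tool_rot: [3.14, -0.001, 0.365]
contact_force: [-0.2, -0.6, 1.5]
opening: 0.0874
grip_force: 0.0
```

```bash
cat > band.py <<'E'
# band fit: args: z x y yaw cams
import sys
from h import *
def band(z,x,y,yaw,cams,ims,rad=22):
    yy,xx=np.mgrid[:384,:512];M={}
    for n in cams:
        h=cv2.cvtColor(ims[n],cv2.COLOR_RGB2HSV).astype(int)
        m=(((h[:,:,0]<8)|(h[:,:,0]>172))&(h[:,:,1]>150))|((h[:,:,1]<70)&(h[:,:,2]>110))
        c=proj(n,[[x,y,z+.03]])[0];b=np.hypot(xx-c[0],yy-c[1])<rad
        M[n]=blob(cv2.morphologyEx((m&b).astype(np.uint8),cv2.MORPH_CLOSE,np.ones((3,3))),c)
    return fit(M,lambda p:T(box(-.0305,.0305,-.031,.031,0,.04),*p[:3],z=z),[x,y,yaw],[.01,.01,.15])
def redtop(z,x,y,yaw,im):
    # centre of the red stripe on the top face (z = top height), from the top camera
    yy,xx=np.mgrid[:384,:512];h=cv2.cvtColor(im,cv2.COLOR_RGB2HSV).astype(int)
    m=(((h[:,:,0]<8)|(h[:,:,0]>172))&(h[:,:,1]>130))
    c=proj("top",[[x,y,z]])[0];m&=np.hypot(xx-c[0],yy-c[1])<14
    w=plane("top",np.c_[xx[m],yy[m]],z)[:,:2];r=cv2.minAreaRect(w.astype(np.float32)*1000)
    v=np.linalg.svd(w-w.mean(0))[2][0];return w.mean(0),r,np.arctan2(v[1],v[0])-np.pi/2
E
python3 - <<'E'
from band import *
t=eyes.read_camera("top");s=eyes.read_camera("side");np.save("t3.npy",t);np.save("s3.npy",s)
ims={"top":t,"side":s}
print(telemetry.observe()["tool_pos"],telemetry.observe()["tool_rot"])
print("placed",redtop(.087,.5459,-.2612,0,t),band(.047,.5459,-.2612,.067,["side"],ims))
print("c1",band(0,.6787,.0778,-.31,["top"],ims),band(0,.6787,.0778,-.31,["top","side"],ims))
c=np.zeros((600,800,3),np.uint8)
def z(im,x0,x1,y0,y1,k=4): return cv2.resize(im[y0:y1,x0:x1],None,fx=k,fy=k,interpolation=cv2.INTER_CUBIC)
c[:400,:400]=z(t,280,380,160,260);c[:400,400:800]=z(s,250,350,135,235)
cv2.imwrite("pics/p3.png",c[:400,:,::-1])
E
```

```text
[0.42035029 0.07934749 0.20098837] [ 3.14098636e+00 -2.62541289e-04  3.63782811e-01]
placed (array([ 0.54399203, -0.25846819]), ((544.0145263671875, -259.1607971191406), (21.34105110168457, 64.39950561523438), 1.1752690076828003), np.float64(-3.1191767522350853)) (array([ 0.53253229, -0.29685798,  0.81289293]), np.float64(0.3602251410484314))
c1 (array([ 0.67873434,  0.07861873, -0.30793408]), np.float64(0.9005424976348877)) (array([ 0.67859499,  0.07739286, -0.30667427]), np.float64(0.7927026152610779))
```

View pics/p3.png

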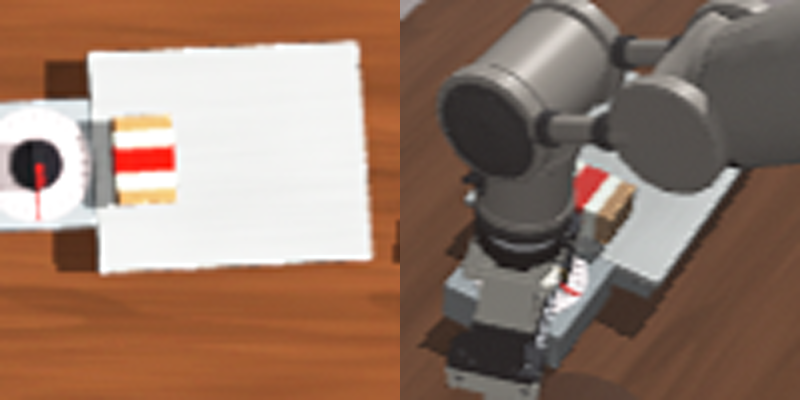

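Request:
{"fn": "apply_moves", "kwargs": {
  "delta_pos": [
    [0,0,-0.1],
    [0,0,-0.2],
    [0,0,-0.3],
    [0,0,-0.4],
    [0,0,-0.471],
    [0,0,-0.471],
    [0,0,-0.471]
  ],
  "dr": [
    [0,0,0],
    [0,0,0],
    [0,0,0],
    [0,0,0],
    [0,0,0],
    [0,0,0],
    [0,0,0]
  ],
  "jaw": [0.95,0.95,0.95,0.95,0.95,0.95,0.95],
  "force": 25
}}

```text
time: 12.08
tool_pos: [0.419, 0.0798, 0.0119]
tool_rot: [-3.141, 0.003, 0.364]
contact_force: [0.4, -0.0, 1.1]
opening: 0.0871
grip_force: 0.0
```

Request:
{"fn": "apply_moves", "kwargs": {
  "delta_pos": [
    [0,0,0],
    [0,0,0],
    [0,0,0],
    [0,0,0],
    [0,0,0],
    [0,0,0]
  ],
  "dr": [
    [0,0,0],
    [0,0,0],
    [0,0,0],
    [0,0,0],
    [0,0,0],
    [0,0,0]
  ],
  "jaw": [0,0,0,0,0,0],
  "force": 25
}}

```text
time: 12.58
tool_pos: [0.4202, 0.0808, 0.0139]
tool_rot: [3.141, -0.002, 0.366]
contact_force: [-0.9, -1.6, 8.3]
opening: 0.0621
grip_force: 24.9
```

Request:
{"fn": "apply_moves", "kwargs": {
  "delta_pos": [
    [0,0,0.1],
    [0,0,0.2],
    [0,0,0.3],
    [0,0,0.4],
    [0,0,0.47],
    [0,0,0.47]
  ],
  "dr": [
    [0,0,0],
    [0,0,0],
    [0,0,0],
    [0,0,0],
    [0,0,0],
    [0,0,0]
  ],
  "jaw": [0,0,0,0,0,0]
}}

```text
time: 13.08
tool_pos: [0.4222, 0.081, 0.2065]
tool_rot: [3.137, -0.011, 0.366]
contact_force: [1.5, 0.0, -1.1]
opening: 0.0621
grip_force: 24.8
```

Request:
{"fn": "apply_moves", "kwargs": {
  "delta_pos": [
    [0.04,-0.1,0],
    [0.08,-0.2,0],
    [0.12,-0.3,0],
    [0.157,-0.426,0],
    [0.157,-0.426,0]
  ],
  "dr": [
    [0,0,-0.1],
    [0,0,-0.2],
    [0,0,-0.298],
    [0,0,-0.298],
    [0,0,-0.298]
  ],
  "jaw": [0,0,0,0,0]
}}

```text
time: 13.5
tool_pos: [0.483, -0.0941, 0.1997]
tool_rot: [3.14, 0.0, 0.214]
contact_force: [-0.2, -0.1, -2.4]
opening: 0.0619
grip_force: 24.8
```

Request:
{"fn": "apply_moves", "kwargs": {
  "delta_pos": [
    [0.04,-0.1,0],
    [0.08,-0.2,0],
    [0.12,-0.3,0],
    [0.14,-0.39,0],
    [0.157,-0.426,0],
    [0.157,-0.426,0],
    [0.157,-0.426,0],
    [0.157,-0.426,0]
  ],
  "dr": [
    [0,0,-0.1],
    [0,0,-0.2],
    [0,0,-0.298],
    [0,0,-0.298],
    [0,0,-0.298],
    [0,0,-0.298],
    [0,0,-0.298],
    [0,0,-0.298]
  ],
  "jaw": [0,0,0,0,0,0,0,0]
}}

```text
time: 14.17
tool_pos: [0.5443, -0.2588, 0.1996]
tool_rot: [-3.14, 0.002, 0.068]
contact_force: [-0.6, -0.5, -1.8]
opening: 0.0623
grip_force: 24.8
```

Request:
{"fn": "apply_moves", "kwargs": {
  "delta_pos": [
    [0.002,-0.002,-0.08],
    [0.002,-0.002,-0.16],
    [0.002,-0.002,-0.2],
    [0.002,-0.002,-0.235],
    [0.002,-0.002,-0.246],
    [0.002,-0.002,-0.246],
    [0.002,-0.002,-0.246]
  ],
  "dr": [
    [0,0,0],
    [0,0,0],
    [0,0,0],
    [0,0,0],
    [0,0,0],
    [0,0,0],
    [0,0,0]
  ],
  "jaw": [0,0,0,0,0,0,0]
}}

```text
time: 14.75
tool_pos: [0.5459, -0.2598, 0.1028]
tool_rot: [3.141, -0.0, 0.069]
contact_force: [-0.4, -0.5, -2.2]
opening: 0.0623
grip_force: 24.8
```

Request:
{"fn": "apply_moves", "kwargs": {
  "delta_pos": [
    [0,0,0],
    [0,0,0],
    [0,0,0],
    [0,0,0.05],
    [0,0,0.15],
    [0,0,0.25],
    [0,0,0.25],
    [0,0,0.25]
  ],
  "dr": [
    [0,0,0],
    [0,0,0],
    [0,0,0],
    [0,0,0],
    [0,0,0],
    [0,0,0],
    [0,0,0],
    [0,0,0]
  ],
  "jaw": [0.85,0.85,0.85,0.85,0.85,0.85,0.85,0.85]
}}

```text
time: 15.42
tool_pos: [0.5471, -0.2617, 0.2056]
tool_rot: [3.137, -0.006, 0.068]
contact_force: [-0.2, -0.2, -0.2]
opening: 0.0784
grip_force: 0.0
```

Request:
{"fn": "apply_moves", "kwargs": {
  "delta_pos": [
    [0.04,0.1,0],
    [0.166,0.4225,0],
    [0.166,0.4225,0],
    [0.166,0.4225,0],
    [0.166,0.4225,0],
    [0.166,0.4225,0]
  ],
  "dr": [
    [0,0,-0.1],
    [0,0,-0.375],
    [0,0,-0.375],
    [0,0,-0.375],
    [0,0,-0.375],
    [0,0,-0.375]
  ],
  "jaw": [0.95,0.95,0.95,0.95,0.95,0.95]
}}

```text
time: 15.92
tool_pos: [0.6126, -0.0873, 0.2007]
tool_rot: [-3.14, 0.002, -0.115]
contact_force: [-0.4, -0.3, -0.5]
opening: 0.0872
grip_force: 0.0
```

Request:
{"fn": "apply_moves", "kwargs": {
  "delta_pos": [
    [0.04,0.1,0],
    [0.166,0.4225,0],
    [0.166,0.4225,0],
    [0.166,0.4225,0],
    [0.166,0.4225,0],
    [0.166,0.4225,0],
    [0.166,0.4225,0],
    [0.166,0.4225,0]
  ],
  "dr": [
    [0,0,-0.1],
    [0,0,-0.375],
    [0,0,-0.375],
    [0,0,-0.375],
    [0,0,-0.375],
    [0,0,-0.375],
    [0,0,-0.375],
    [0,0,-0.375]
  ],
  "jaw": [0.95,0.95,0.95,0.95,0.95,0.95,0.95,0.95]
}}

```text
time: 16.58
tool_pos: [0.678, 0.0756, 0.2012]
tool_rot: [3.14, 0.002, -0.308]
contact_force: [-0.1, 0.2, -1.2]
opening: 0.087
grip_force: 0.0
```

```bash
python3 - <<'E'
from band import *
t=eyes.read_camera("top");s=eyes.read_camera("side");np.save("t4.npy",t);np.save("s4.npy",s)
ims={"top":t,"side":s};t3=np.load("t3.npy")
o=telemetry.observe();print(o["tool_pos"],o["tool_rot"])
print(redtop(.087,.5459,-.2612,0,t3)[:2]);print(redtop(.127,.5459,-.2612,0,t)[:2])
print(T([[-.00,.1,0]],.5526,-.361,.0673))
print("c1",band(0,.6787,.0778,-.31,["top"],ims))
c=np.zeros((600,800,3),np.uint8)
def z(im,x0,x1,y0,y1,k=4): return cv2.resize(im[y0:y1,x0:x1],None,fx=k,fy=k,interpolation=cv2.INTER_CUBIC)
c[:400,:400]=z(t,280,380,160,260);c[:400,400:800]=z(s,250,350,135,235)
cv2.imwrite("pics/p4.png",c[:400,:,::-1])
E
```

```text
[0.67824332 0.07516955 0.20195513] [ 3.14087610e+00  6.06813628e-04 -3.09342183e-01]
(array([ 0.54399203, -0.25846819]), ((544.0145263671875, -259.1607971191406), (21.34105110168457, 64.39950561523438), 1.1752690076828003))
(array([ 0.5460387 , -0.25624679]), ((544.076904296875, -254.98379516601562), (24.894105911254883, 66.79674530029297), 1.2079448699951172))
[[ 0.54587508 -0.26122638  0.        ]]
c1 (array([ 0.6788469 ,  0.07401358, -0.51073952]), np.float64(0.2855384647846222))
```

View pics/p4.png

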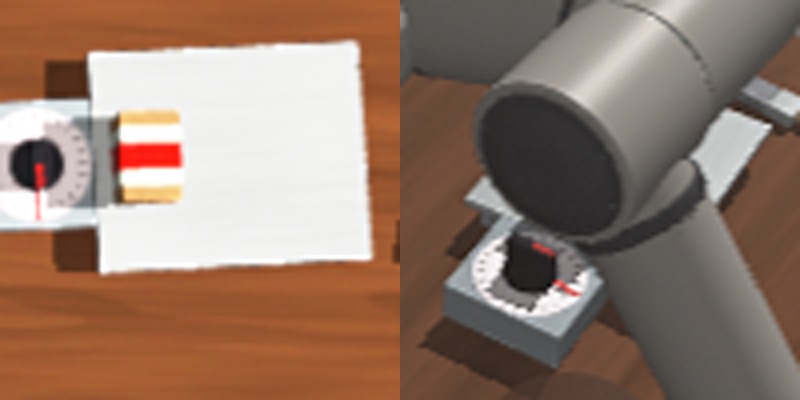

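Request:
{"fn": "apply_moves", "kwargs": {
  "delta_pos": [
    [0,0,-0.1],
    [0,0,-0.2],
    [0,0,-0.3],
    [0,0,-0.4],
    [0,0,-0.47],
    [0,0,-0.47],
    [0,0,-0.47]
  ],
  "dr": [
    [0,0,0],
    [0,0,0],
    [0,0,0],
    [0,0,0],
    [0,0,0],
    [0,0,0],
    [0,0,0]
  ],
  "jaw": [0.95,0.95,0.95,0.95,0.95,0.95,0.95],
  "force": 25
}}

```text
time: 17.27
tool_pos: [0.6777, 0.0758, 0.0133]
tool_rot: [3.14, 0.003, -0.309]
contact_force: [-0.1, 0.1, 0.9]
opening: 0.0872
grip_force: 0.0
```

Request:
{"fn": "apply_moves", "kwargs": {
  "delta_pos": [
    [0,0,0],
    [0,0,0],
    [0,0,0],
    [0,0,0],
    [0,0,0],
    [0,0,0]
  ],
  "dr": [
    [0,0,0],
    [0,0,0],
    [0,0,0],
    [0,0,0],
    [0,0,0],
    [0,0,0]
  ],
  "jaw": [0,0,0,0,0,0],
  "force": 25
}}

```text
time: 17.77
tool_pos: [0.6796, 0.0773, 0.0161]
tool_rot: [-3.141, -0.003, -0.307]
contact_force: [-0.9, 0.0, 6.5]
opening: 0.0617
grip_force: 24.9
```

Request:
{"fn": "apply_moves", "kwargs": {
  "delta_pos": [
    [0,0,0.1],
    [0,0,0.2],
    [0,0,0.3],
    [0,0,0.4],
    [0,0,0.5],
    [0,0,0.5]
  ],
  "dr": [
    [0,0,0],
    [0,0,0],
    [0,0,0],
    [0,0,0],
    [0,0,0],
    [0,0,0]
  ],
  "jaw": [0,0,0,0,0,0]
}}

```text
time: 18.27
tool_pos: [0.6819, 0.0773, 0.2246]
tool_rot: [-3.137, -0.015, -0.307]
contact_force: [1.4, 1.1, -0.1]
opening: 0.062
grip_force: 24.9
```

Request:
{"fn": "apply_moves", "kwargs": {
  "delta_pos": [
    [-0.04,-0.1,0],
    [-0.08,-0.2,0],
    [-0.12,-0.3,0],
    [-0.166,-0.4225,0],
    [-0.166,-0.4225,0]
  ],
  "dr": [
    [0,0,0.1],
    [0,0,0.2],
    [0,0,0.3],
    [0,0,0.375],
    [0,0,0.375]
  ],
  "jaw": [0,0,0,0,0]
}}

```text
time: 18.68
tool_pos: [0.6099, -0.0966, 0.214]
tool_rot: [3.139, 0.001, -0.121]
contact_force: [0.9, -1.6, -2.9]
opening: 0.0622
grip_force: 24.9
```

Request:
{"fn": "apply_moves", "kwargs": {
  "delta_pos": [
    [-0.04,-0.1,0],
    [-0.08,-0.2,0],
    [-0.12,-0.3,0],
    [-0.15,-0.39,0],
    [-0.166,-0.4225,0],
    [-0.166,-0.4225,0],
    [-0.166,-0.4225,0],
    [-0.166,-0.4225,0]
  ],
  "dr": [
    [0,0,0.1],
    [0,0,0.2],
    [0,0,0.3],
    [0,0,0.375],
    [0,0,0.375],
    [0,0,0.375],
    [0,0,0.375],
    [0,0,0.375]
  ],
  "jaw": [0,0,0,0,0,0,0,0]
}}

```text
time: 19.35
tool_pos: [0.5461, -0.2598, 0.214]
tool_rot: [-3.141, 0.0, 0.068]
contact_force: [0.0, 0.7, -3.0]
opening: 0.0621
grip_force: 24.9
```

Request:
{"fn": "apply_moves", "kwargs": {
  "delta_pos": [
    [0,0,-0.05],
    [0,0,-0.1],
    [0,0,-0.14],
    [0,0,-0.165],
    [0,0,-0.176],
    [0,0,-0.176],
    [0,0,-0.176]
  ],
  "dr": [
    [0,0,0],
    [0,0,0],
    [0,0,0],
    [0,0,0],
    [0,0,0],
    [0,0,0],
    [0,0,0]
  ],
  "jaw": [0,0,0,0,0,0,0]
}}

```text
time: 19.93
tool_pos: [0.5466, -0.2602, 0.1444]
tool_rot: [3.141, -0.001, 0.069]
contact_force: [-0.6, 0.3, -1.8]
opening: 0.0616
grip_force: 24.9
```

Request:
{"fn": "apply_moves", "kwargs": {
  "delta_pos": [
    [0,0,-0.002],
    [0,0,-0.004],
    [0,0,-0.004],
    [0,0,-0.004]
  ],
  "dr": [
    [0,0,0],
    [0,0,0],
    [0,0,0],
    [0,0,0]
  ],
  "jaw": [0,0,0,0]
}}

```text
time: 20.27
tool_pos: [0.5463, -0.2608, 0.1431]
tool_rot: [3.141, -0.002, 0.068]
contact_force: [1.1, 2.0, 4.3]
opening: 0.062
grip_force: 24.9
```

Request:
{"fn": "apply_moves", "kwargs": {
  "delta_pos": [
    [0,0,0],
    [0,0,0],
    [0,0,0],
    [0,0,0.05],
    [0,0,0.15],
    [0,0,0.25],
    [0,0,0.25],
    [0,0,0.25]
  ],
  "dr": [
    [0,0,0],
    [0,0,0],
    [0,0,0],
    [0,0,0],
    [0,0,0],
    [0,0,0],
    [0,0,0],
    [0,0,0]
  ],
  "jaw": [0.85,0.85,0.85,0.85,0.85,0.85,0.85,0.85]
}}

```text
time: 20.93
tool_pos: [0.5467, -0.2616, 0.2449]
tool_rot: [3.138, -0.005, 0.068]
contact_force: [0.3, -0.5, -1.6]
opening: 0.0782
grip_force: 0.0
```

```bash
cat > chute.py <<'E'
from h import *
c,sn=np.cos(np.pi/6),np.sin(np.pi/6)
def tr(pts): return np.array([[a*c-n*sn,y,.18+a*sn+n*c] for a,y,n in pts])
if __name__=="__main__":
    t=eyes.read_camera("top");s=eyes.read_camera("side");np.save("t5.npy",t);np.save("s5.npy",s)
    ims={"top":t,"side":s};M={}
    for n,uv in(("top",[180,160]),("side",[185,220])):
        h=cv2.cvtColor(ims[n],cv2.COLOR_RGB2HSV).astype(int)
        M[n]=blob((h[:,:,1]<40)&(h[:,:,2]>190),np.array(uv));print(n,M[n].sum())
    def pts(p,L=.18): return T(tr([(p[3]+a,y,.028) for a in(0,L) for y in(-.018,.018)]),*p[:3])
    g=plane("top",[[194,183]],.2)[0];print(g)
    for cams in(("top",),("side",),("top","side")):
      for L in(.135,.18):
        p,q=fit({n:M[n] for n in cams},lambda p:pts(p,L),[g[0],g[1],.46,.005],[.01,.01,.1,.01]);print(cams,L,p.round(4),round(q,3))
    np.save("chute.npy",p)
    out=[]
    for n,(x0,x1,y0,y1) in(("top",(140,240,120,255)),("side",(130,230,190,325))):
        im=cv2.resize(ims[n][y0:y1,x0:x1],None,fx=4,fy=4,interpolation=cv2.INTER_CUBIC)[:,:,::-1].copy()
        def poly(P,col,closed=True):
            uv=(proj(n,T(P,*p[:3]))-[x0,y0]+.5)*4;cv2.polylines(im,[uv.round().astype(np.int32)],closed,col,1)
        for y in(-.022,.022):poly(tr([(0,y,0),(.22,y,0),(.22,y,.026),(0,y,.026)]),(0,255,0))
        poly(np.array([[.027,-.035,.055],[.027,.035,.055],[.027,.035,.155],[.027,-.035,.155]]),(255,0,255))
        poly(np.array([[.1,-.05,0],[.25,-.05,0],[.25,.05,0],[.1,.05,0]]),(255,255,0))
        poly(np.array([[-.03,0,.18],[0,0,.18]]),(0,0,255))
        out.append(im)
    cv2.imwrite("pics/chute.png",np.hstack(out))
E
python3 chute.py
```

```text
top 548.0
side 477.0
[0.59302121 0.23891085 0.2       ]
('top',) 0.135 [0.5945 0.2509 0.4901 0.0182] 0.609
('top',) 0.18 [0.5918 0.2504 0.4768 0.0174] 0.823
('side',) 0.135 [0.5891 0.2594 0.4724 0.0264] 0.713
('side',) 0.18 [0.5845 0.2583 0.478  0.0174] 0.933
('top', 'side') 0.135 [0.6097 0.2615 0.4778 0.031 ] 0.667
('top', 'side') 0.18 [ 0.6101  0.2614  0.4799 -0.0053] 0.872
```

View pics/chute.png

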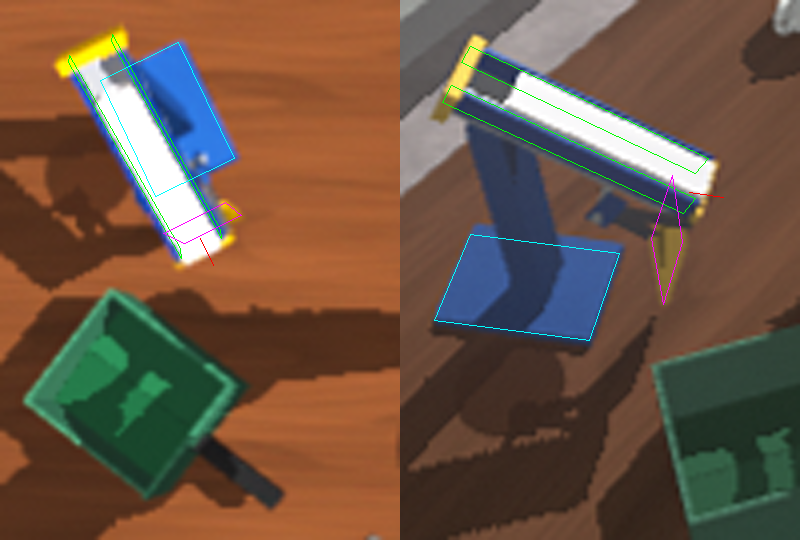

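```bash
python3 - <<'E'
from h import *
t=np.load("t5.npy");s=np.load("s5.npy")
def z(im,x0,x1,y0,y1,k): 
    a=cv2.resize(im[y0:y1,x0:x1],None,fx=k,fy=k,interpolation=cv2.INTER_NEAREST).astype(float)/255
    return (np.where(a>.6,.4+(a-.6)*1.5,a*.667)*255).astype(np.uint8)
c=np.zeros((600,800,3),np.uint8)
a=z(t,152,204,126,192,8);c[:a.shape[0],:a.shape[1]]=a
a=z(s,183,218,220,268,11);c[:a.shape[0],416:416+a.shape[1]]=a[:, :384]
cv2.imwrite("pics/cz.png",c[:,:,::-1])
for n in CM:
    R=cv2.Rodrigues(CM[n]["rvec"])[0];print(n,-R.T@CM[n]["tvec"])
print(t[170:192,188:200].min(2))
E
```

```text
top [ 0.4675712  -0.02398965  1.56796152]
side [-0.0133359   0.81917222  1.23724543]
[[255 224  72  67 111 116  93  49  27  46  51  51]
 [255 250 125  48  74 107 116  59   0  11  42  51]
 [255 255 235  78  38  90 118  71   0   0   0  36]
 [255 255 255 134  46  65 107  94  26   0   0  15]
 [255 255 255 225  87  41  91 117  63   0   0   9]
 [255 255 255 249 132  45  64 109  94  35  26  39]
 [255 255 255 255 235 104  40  91 113  74  45  46]
 [255 255 255 255 255 205  62  61 112  86  42  47]
 [255 255 255 255 255 246 116  56 129  54  35  48]
 [255 255 255 255 255 255 237 142 130   3  22  48]
 [255 255 255 255 255 255 255 130  52  15  38  48]
 [255 255 255 255 255 255 255 112  34  41  47  49]
 [255 255 255 255 255 242 167  72  45  49  50  49]
 [255 255 247 237 182 108  62  49  52  51  50  50]
 [250 213 134 101  66  50  50  51  53  53  51  53]
 [140 100  58  53  52  55  54  56  54  53  53  54]
 [ 64  56  53  55  55  56  56  56  56  55  55  56]
 [ 52  55  56  55  56  56  57  58  57  56  56  56]
 [ 52  52  52  53  53  54  56  56  55  56  57  57]
 [ 50  50  50  50  51  52  51  52  51  53  54  54]
 [ 52  51  50  50  50  50  50  50  50  51  51  52]
 [ 49  50  49  51  50  51  51  51  50  51  51  50]]
```

View pics/cz.png

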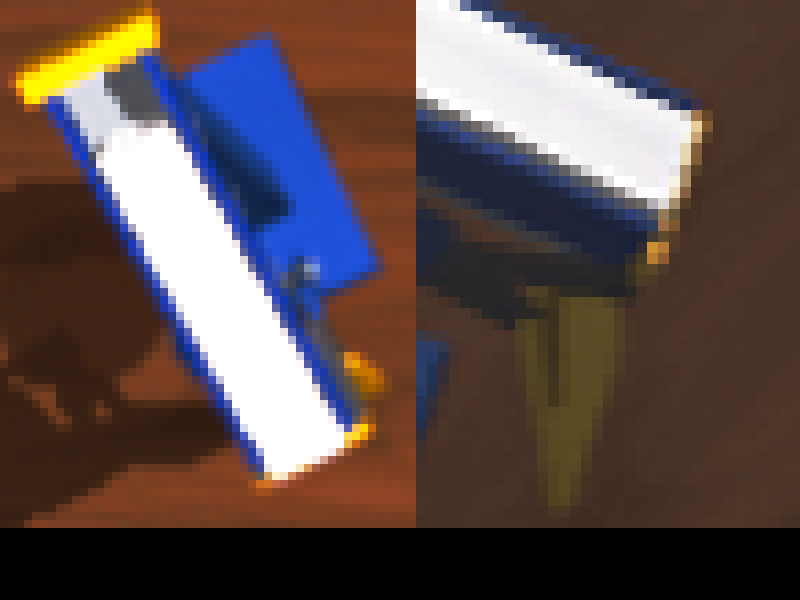

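```bash
python3 - <<'E'
from h import *
from scipy.optimize import least_squares
def tri(a,b):
    r=least_squares(lambda X:np.r_[proj("top",[X])[0]-a,proj("side",[X])[0]-b],[.6,.25,.2]);return r.x,np.abs(r.fun).max()
pr={"lipL":([184.75,185.75],None)}
lip=tri(np.array([189.9,182.1]),np.array([206.5,233.7]));up=tri(np.array([164.1,135.0]),np.array([147.6,207.5]))
lipR=tri(np.array([195.5,179.0]),np.array([208.6,229.0]));lipL=tri(np.array([184.25,185.25]),np.array([204.4,238.3]))
for n,v in dict(lip=lip,up=up,lipR=lipR,lipL=lipL).items(): print(n,v[0].round(4),v[1].round(2))
d=up[0]-lip[0];print("len",np.linalg.norm(d),"slope",np.degrees(np.arctan2(d[2],np.hypot(d[0],d[1]))),"yaw",np.arctan2(d[1],d[0]))
w=lipL[0]-lipR[0];print("width",np.linalg.norm(w),"yaw",np.arctan2(w[1],w[0])-np.pi/2)
E
```

```text
lip [0.5945 0.2533 0.2054] 0.33
up [0.7608 0.3381 0.3035] 0.35
lipR [0.6062 0.2315 0.2009] 0.71
lipL [0.5825 0.2749 0.2112] 0.05
len 0.21088717590333642 slope 27.706273975452397 yaw 0.47134165059738725
width 0.05041959206646567 yaw 0.4987652710107655
```

```bash
python3 - <<'E'
from h import *
yaw=.477;u=np.array([np.cos(yaw),np.sin(yaw)])
for z in(0,.008,.016):
    A,B=plane("top",[[184.5,130],[199,159]],z)[:,:2]
    print(z,A.round(4),B.round(4),np.linalg.norm(A-B).round(4),"lip along-x coord",((A+B)/2@u-.175).round(4))
# side: foot bottom-left edge (437,321)-(590,341) in view crop (400 off, x4, 130,190)
C=np.array([[437,321],[590,341],[622,245],[473,234]])
uv=np.c_[130+(C[:,0]-400)/4,190+C[:,1]/4]-.5
for z in(0,.008,.016):
    W=plane("side",uv,z)[:,:2];print(z,W.round(3).tolist(),"coords",(W@u).round(3),(W@[-u[1],u[0]]).round(3))
for p in([.606,.2593],[.5945,.2533],[.6101,.2614]):print(np.array(p)@u,np.array(p)@[-u[1],u[0]])
E
```

```text
0 [0.8546 0.3306] [0.7214 0.2586] 0.1514 lip along-x coord 0.6603
0.008 [0.8526 0.3288] [0.7201 0.2572] 0.1506 lip along-x coord 0.6581
0.016 [0.8506 0.327 ] [0.7188 0.2558] 0.1498 lip along-x coord 0.6559
0 [[0.805, 0.42], [0.674, 0.352], [0.726, 0.254], [0.853, 0.331]] coords [0.908 0.76  0.762 0.91 ] [ 0.004  0.003 -0.107 -0.097]
0.008 [[0.8, 0.423], [0.67, 0.355], [0.721, 0.258], [0.847, 0.334]] coords [0.905 0.758 0.759 0.906] [ 0.009  0.007 -0.102 -0.092]
0.016 [[0.794, 0.426], [0.665, 0.358], [0.716, 0.261], [0.842, 0.337]] coords [0.901 0.755 0.756 0.903] [ 0.013  0.012 -0.097 -0.087]
0.6574048267286082 -0.04786840078724681
0.6444338029603809 -0.04791882304503049
0.6620113132674944 -0.04788518670577946
```

```bash
cat > pan.py <<'E'
from h import *
PB=np.vstack([box(-.085,.085,-.075,.075,0,.095),box(-.085,-.081,-.075,.075,.095,.115)])
def panfit(t,s,g=(.4535,.3494,.95),cams=("top","side")):
    M={}
    for n,im in(("top",t),("side",s)):
        h=cv2.cvtColor(im,cv2.COLOR_RGB2HSV).astype(int);m=(h[:,:,0]>55)&(h[:,:,0]<90)&(h[:,:,1]>80)
        M[n]=blob(cv2.morphologyEx(m.astype(np.uint8),cv2.MORPH_CLOSE,np.ones((3,3))),proj(n,[[g[0],g[1],.06]])[0])
    return fit({n:M[n] for n in cams},lambda p:T(PB,*p),g,[.01,.01,.1])
def handle(t,p):
    # black handle mask in top image, on plane z=.067 -> pan coords
    h=cv2.cvtColor(t,cv2.COLOR_RGB2HSV).astype(int);yy,xx=np.mgrid[:384,:512]
    c=proj("top",T([[-.15,0,.06]],*p))[0];m=(h[:,:,2]<55)&(np.hypot(xx-c[0],yy-c[1])<14)
    w=plane("top",np.c_[xx[m],yy[m]],.067)[:,:2]-p[:2];cc,ss=np.cos(p[2]),np.sin(p[2])
    l=w@np.array([[cc,-ss],[ss,cc]]);return l[(l[:,0]<-.1)&(abs(l[:,1])<.025)]
if __name__=="__main__":
    t=eyes.read_camera("top");s=eyes.read_camera("side");np.save("t6.npy",t);np.save("s6.npy",s)
    for c in(("top",),("side",),("top","side")):
        p,q=panfit(t,s,cams=c);l=handle(t,p);print(c,p.round(4),round(q,3),"grip",T([[-.14,0,.055]],*p).round(4),"handle local",l.mean(0).round(4),l.min(0).round(3),l.max(0).round(3),np.polyfit(l[:,0],l[:,1],1).round(3),len(l))
E
python3 pan.py
```

```text
('top',) [0.4535 0.3495 0.95  ] 0.94 grip [[0.3721 0.2356 0.055 ]] handle local [-0.1442 -0.0005] [-0.192 -0.012] [-0.101  0.011] [0.009 0.001] 105
('side',) [0.4536 0.3492 0.9173] 0.688 grip [[0.3685 0.238  0.055 ]] handle local [-0.144 -0.005] [-0.192 -0.016] [-0.1    0.007] [0.04  0.001] 105
('top', 'side') [0.4538 0.3495 0.9365] 0.812 grip [[0.3708 0.2368 0.055 ]] handle local [-0.144  -0.0023] [-0.192 -0.013] [-0.1    0.009] [0.02  0.001] 106
```

Request:
{"fn": "apply_moves", "kwargs": {
  "delta_pos": [
    [-0.145,0.41375,0],
    [-0.145,0.41375,0],
    [-0.145,0.41375,0],
    [-0.145,0.41375,0],
    [-0.145,0.41375,0]
  ],
  "dr": [
    [0,0,0.2],
    [0,0,0.4],
    [0,0,0.5914],
    [0,0,0.5914],
    [0,0,0.5914]
  ],
  "jaw": [0.7,0.7,0.7,0.7,0.7]
}}

```text
time: 21.55
tool_pos: [0.4849, -0.0904, 0.2411]
tool_rot: [-3.137, 0.003, 0.367]
contact_force: [0.2, 0.6, -0.3]
opening: 0.0645
grip_force: 0.0
```

Request:
{"fn": "apply_moves", "kwargs": {
  "delta_pos": [
    [-0.145,0.41375,0],
    [-0.145,0.41375,0],
    [-0.145,0.41375,0],
    [-0.145,0.41375,0],
    [-0.145,0.41375,0]
  ],
  "dr": [
    [0,0,0.2],
    [0,0,0.4],
    [0,0,0.5914],
    [0,0,0.5914],
    [0,0,0.5914]
  ],
  "jaw": [0.7,0.7,0.7,0.7,0.7]
}}

```text
time: 21.97
tool_pos: [0.4272, 0.0742, 0.2414]
tool_rot: [-3.138, 0.001, 0.663]
contact_force: [0.1, 0.1, 0.2]
opening: 0.0641
grip_force: 0.0
```

Request:
{"fn": "apply_moves", "kwargs": {
  "delta_pos": [
    [-0.145,0.41375,0],
    [-0.145,0.41375,0],
    [-0.145,0.41375,0],
    [-0.145,0.41375,0],
    [-0.145,0.41375,0],
    [-0.145,0.41375,0],
    [-0.145,0.41375,0]
  ],
  "dr": [
    [0,0,0.2],
    [0,0,0.4],
    [0,0,0.5914],
    [0,0,0.5914],
    [0,0,0.5914],
    [0,0,0.5914],
    [0,0,0.5914]
  ],
  "jaw": [0.7,0.7,0.7,0.7,0.7,0.7,0.7]
}}

```text
time: 22.55
tool_pos: [0.372, 0.2352, 0.2416]
tool_rot: [3.141, 0.002, 0.956]
contact_force: [-0.1, -0.4, 0.1]
opening: 0.0643
grip_force: 0.0
```

```bash
python3 - <<'E'
from pan import *
t=eyes.read_camera("top");s=eyes.read_camera("side");np.save("t7.npy",t);np.save("s7.npy",s)
p,q=panfit(t,s,cams=("top",));print(p.round(4),q)
o=telemetry.observe();print(o["tool_pos"],o["tool_rot"],o["qpos"].round(2))
c=np.zeros((600,800,3),np.uint8)
def z(im,x0,x1,y0,y1,k=4): return cv2.resize(im[y0:y1,x0:x1],None,fx=k,fy=k,interpolation=cv2.INTER_CUBIC)
c[:400,:400]=z(t,280,380,160,260);c[:400,400:800]=z(s,250,350,135,235)
c[400:,:320]=z(t,140,220,190,240)
cv2.imwrite("pics/p7.png",c[:,:,::-1])
E
```

```text
[0.4535 0.3494 0.9499] 0.7271550893783569
[0.3724478  0.23432669 0.24178033] [3.14145781e+00 1.11480596e-03 9.53113897e-01] [ 0.39  0.17  1.71 -0.    1.26  1.01]
```

View pics/p7.png

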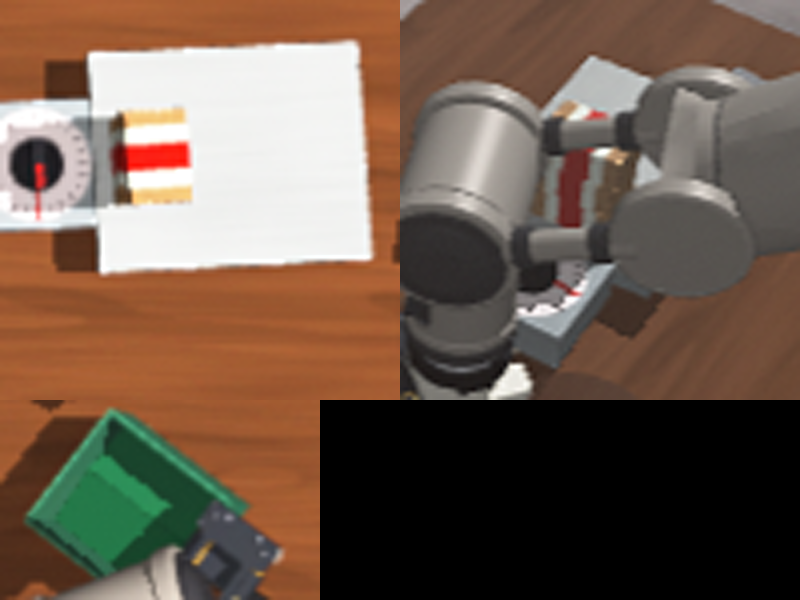

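Request:
{"fn": "apply_moves", "kwargs": {
  "delta_pos": [
    [0,0,-0.1],
    [0,0,-0.2],
    [0,0,-0.3],
    [0,0,-0.4],
    [0,0,-0.47],
    [0,0,-0.5125],
    [0,0,-0.5125],
    [0,0,-0.5125]
  ],
  "dr": [
    [0,0,0],
    [0,0,0],
    [0,0,0],
    [0,0,0],
    [0,0,0],
    [0,0,0],
    [0,0,0],
    [0,0,0]
  ],
  "jaw": [0.7,0.7,0.7,0.7,0.7,0.7,0.7,0.7],
  "force": 60
}}

```text
time: 23.32
tool_pos: [0.3722, 0.2343, 0.0369]
tool_rot: [-3.141, 0.002, 0.953]
contact_force: [-0.5, 0.1, -0.5]
opening: 0.0645
grip_force: 0.0
```

Request:
{"fn": "apply_moves", "kwargs": {
  "delta_pos": [
    [0,0,0],
    [0,0,0],
    [0,0,0],
    [0,0,0],
    [0,0,0],
    [0,0,0],
    [0,0,0],
    [0,0,0]
  ],
  "dr": [
    [0,0,0],
    [0,0,0],
    [0,0,0],
    [0,0,0],
    [0,0,0],
    [0,0,0],
    [0,0,0],
    [0,0,0]
  ],
  "jaw": [0,0,0,0,0,0,0,0],
  "force": 60
}}

```text
time: 23.98
tool_pos: [0.3718, 0.2357, 0.0374]
tool_rot: [3.141, -0.0, 0.955]
contact_force: [-1.0, 0.1, 3.0]
opening: 0.0217
grip_force: 60.0
```

Request:
{"fn": "apply_moves", "kwargs": {
  "delta_pos": [
    [0,0,0.01],
    [0,0,0.02],
    [0,0,0.035],
    [0,0,0.05],
    [0,0,0.05],
    [0,0,0.05]
  ],
  "dr": [
    [0,0,0],
    [0,0,0],
    [0,0,0],
    [0,0,0],
    [0,0,0],
    [0,0,0]
  ],
  "jaw": [0,0,0,0,0,0]
}}

```text
time: 24.48
tool_pos: [0.3721, 0.2358, 0.0577]
tool_rot: [3.141, -0.001, 0.955]
contact_force: [-0.2, 0.0, -1.5]
opening: 0.0216
grip_force: 60.0
```

```bash
python3 - <<'E'
from pan import *
t=eyes.read_camera("top");s=eyes.read_camera("side");np.save("t8.npy",t);np.save("s8.npy",s)
o=telemetry.observe();print(o["tool_pos"],o["tool_rot"],o["contact_force"],o["torque"],o["opening"])
for pit in(0,.03,.06,.1): pass
cv2.imwrite("pics/p8.png",cv2.resize(s[180:330,120:320],None,fx=4,fy=4,interpolation=cv2.INTER_CUBIC)[:,:,::-1])
E
```

```text
[0.37167879 0.23560375 0.05721072] [3.14151381e+00 4.76943551e-05 9.54887067e-01] [-0.09611712 -0.08417255 -2.03475712] [-0.21285589  0.21494251  0.04034739] 0.021530613568566424
```

View pics/p8.png

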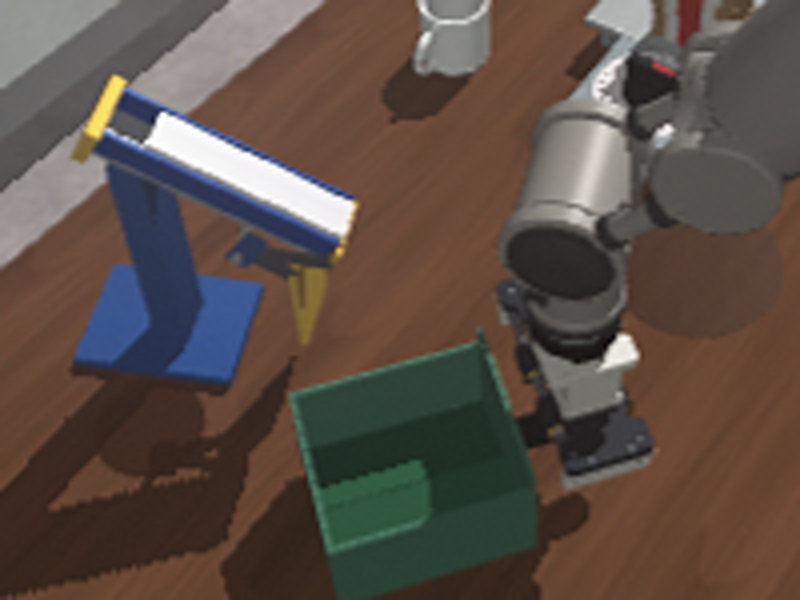

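Request:
{"fn": "apply_moves", "kwargs": {
  "delta_pos": [
    [0.008,-0.03,0],
    [0.018,-0.06,0.003],
    [0.028,-0.09,0.005],
    [0.037,-0.12,0.005],
    [0.046,-0.15,0.005],
    [0.056,-0.18,0.005],
    [0.065,-0.212,0.005],
    [0.065,-0.212,0.005]
  ],
  "dr": [
    [0,0,-0.12],
    [0,0,-0.26],
    [0,0,-0.4],
    [0,0,-0.54],
    [0,0,-0.68],
    [0,0,-0.82],
    [0,0,-0.95],
    [0,0,-0.95]
  ],
  "jaw": [0,0,0,0,0,0,0,0]
}}

```text
time: 25.25
tool_pos: [0.3982, 0.1494, 0.059]
tool_rot: [3.141, 0.0, 0.475]
contact_force: [-0.4, 0.2, -2.5]
opening: 0.0213
grip_force: 59.9
```

Request:
{"fn": "apply_moves", "kwargs": {
  "delta_pos": [
    [0,0,0],
    [0,0,0],
    [0,0,0],
    [0,0,0]
  ],
  "dr": [
    [0,0,0],
    [0,0,0],
    [0,0,0],
    [0,0,0]
  ],
  "jaw": [0,0,0,0]
}}

```text
time: 25.58
tool_pos: [0.3975, 0.1514, 0.0591]
tool_rot: [-3.142, 0.0, 0.481]
contact_force: [0.5, -0.1, -1.4]
opening: 0.0216
grip_force: 60.0
```

```bash
python3 - <<'E'
from pan import *
t=eyes.read_camera("top");s=eyes.read_camera("side");np.save("t9.npy",t);np.save("s9.npy",s)
o=telemetry.observe();print(o["tool_pos"],o["tool_rot"],o["contact_force"],o["torque"],o["opening"])
c=np.zeros((600,800,3),np.uint8)
g=np.array([.6066,.2595,.48])
rel=T([[-.095,0,0]],*g)[0];p=[rel[0],rel[1],.48]
out=[]
for n,im,(x0,x1,y0,y1) in(("top",t,(140,240,130,270)),("side",s,(130,230,190,330))):
    a=cv2.resize(im[y0:y1,x0:x1],None,fx=4,fy=4,interpolation=cv2.INTER_CUBIC)[:,:,::-1].copy()
    for P in(np.array([[-.085,-.075,.115],[.085,-.075,.095],[.085,.075,.095],[-.085,.075,.115]]),np.array([[.085,-.075,0],[.085,.075,0],[.085,.075,.095],[.085,-.075,.095]])):
        uv=(proj(n,T(P,*p,z=.022))-[x0,y0]+.5)*4;cv2.polylines(a,[uv.round().astype(np.int32)],True,(255,0,255),1)
    uv=(proj(n,T([[.027,-.035,.055],[.027,.035,.055],[.027,.035,.155],[.027,-.035,.155]],*g))-[x0,y0]+.5)*4;cv2.polylines(a,[uv.round().astype(np.int32)],True,(0,0,255),1)
    out.append(a)
cv2.imwrite("pics/p9.png",np.hstack(out))
E
```

```text
[0.39761764 0.15124993 0.05920063] [3.14153307e+00 5.20567541e-06 4.81101681e-01] [ 0.19992589 -0.70029119 -1.33005119] [-0.09734182  0.33679269  0.02217142] 0.02172431465146148
```

View pics/p9.png

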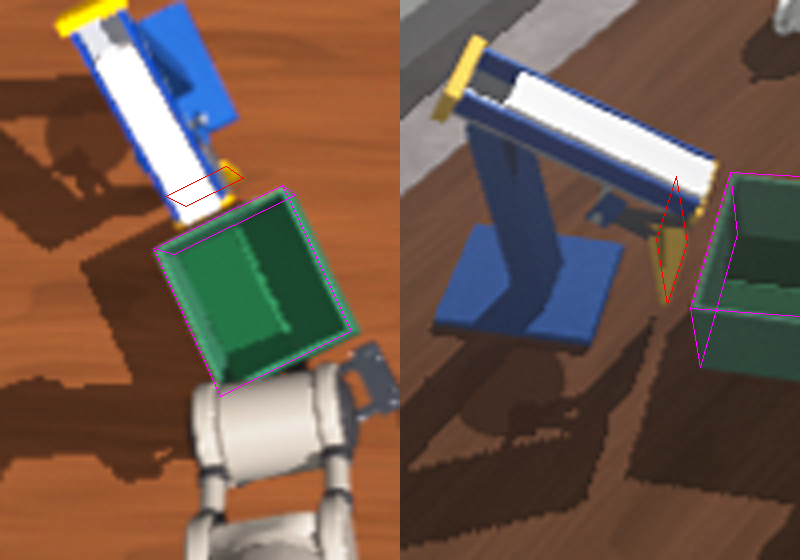

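Request:
{"fn": "apply_moves", "kwargs": {
  "delta_pos": [
    [0.025,0.013,0],
    [0.05,0.026,0],
    [0.075,0.039,0],
    [0.1,0.052,0],
    [0.1264,0.0658,0],
    [0.1264,0.0658,0],
    [0.1264,0.0658,0],
    [0.1264,0.0658,0]
  ],
  "dr": [
    [0,0,0],
    [0,0,0],
    [0,0,0],
    [0,0,0],
    [0,0,0],
    [0,0,0],
    [0,0,0],
    [0,0,0]
  ],
  "jaw": [0,0,0,0,0,0,0,0]
}}

```text
time: 26.35
tool_pos: [0.4464, 0.1767, 0.0585]
tool_rot: [-3.141, 0.004, 0.48]
contact_force: [-3.3, -2.5, -4.6]
opening: 0.022
grip_force: 60.0
```

```bash
python3 - <<'E'
from pan import *
t=eyes.read_camera("top");s=eyes.read_camera("side");np.save("t10.npy",t);np.save("s10.npy",s)
o=telemetry.observe();print(o["tool_pos"],o["tool_rot"],o["contact_force"],"push",o["contact_force"][:2]@[.887,.462],o["torque"],o["opening"])
g=np.array([.6066,.2595,.48]);print("tcp chute x",(o["tool_pos"][:2]-g[:2])@[.887,.462]+.225)
for n,im,uv in(("top",t,[180,160]),("side",s,[185,220])):
    h=cv2.cvtColor(im,cv2.COLOR_RGB2HSV).astype(int);b=(h[:,:,1]<40)&(h[:,:,2]>190);x,y,w,hh=(135,125,100,130) if n=="top" else (130,190,120,130)
    print(n,b[y:y+hh,x:x+w].sum())
E
```

```text
[0.44645644 0.17664339 0.05862847] [-3.14090681  0.00348423  0.48008376] [-4.1719957  -3.60621045 -7.34406158] push -5.366629414184048 [-0.86724235  1.67737724 -0.07729703] 0.021800098131974508
tcp chute x 0.044672912205205
top 1426
side 285
```

Request:
{"fn": "apply_moves", "kwargs": {
  "delta_pos": [
    [0,0,0],
    [0,0,0],
    [0,0,0],
    [0,0,0],
    [0,0,0],
    [0,0,0],
    [0,0,0],
    [0,0,0]
  ],
  "dr": [
    [0,0,0],
    [0,0,0],
    [0,0,0],
    [0,0,0],
    [0,0,0],
    [0,0,0],
    [0,0,0],
    [0,0,0]
  ],
  "jaw": [0,0,0,0,0,0,0,0]
}}

```text
time: 27.12
tool_pos: [0.4482, 0.177, 0.0593]
tool_rot: [3.141, 0.0, 0.48]
contact_force: [-3.9, -3.2, -5.5]
opening: 0.0215
grip_force: 60.0
```

```bash
cat > st.py <<'E'
from pan import *
import sys
k=sys.argv[1]
t=eyes.read_camera("top");s=eyes.read_camera("side")
cv2.imwrite(f"pics/q{k}.png",np.hstack([cv2.resize(im[y0:y1,x0:x1],None,fx=4,fy=4,interpolation=cv2.INTER_CUBIC)[:,:,::-1] for im,(x0,x1,y0,y1) in((t,(140,240,120,260)),(s,(130,230,190,330)))]))
o=telemetry.observe();print(o["tool_pos"].round(4),o["tool_rot"].round(3),o["contact_force"].round(1),"push",o["contact_force"][:2]@[.887,.462],o["torque"].round(2),o["opening"])
g=np.array([.6066,.2595,.48]);print("front chute x",(o["tool_pos"][:2]-g[:2])@[.887,.462]+.225)
E
python3 st.py a
```

```text
[0.4482 0.177  0.0593] [3.141 0.    0.48 ] [-4.2 -3.3 -4.4] push -5.193971429713348 [-0.85  1.43 -0.19] 0.02153971457296461
front chute x 0.04634806350484516
```

View pics/qa.png

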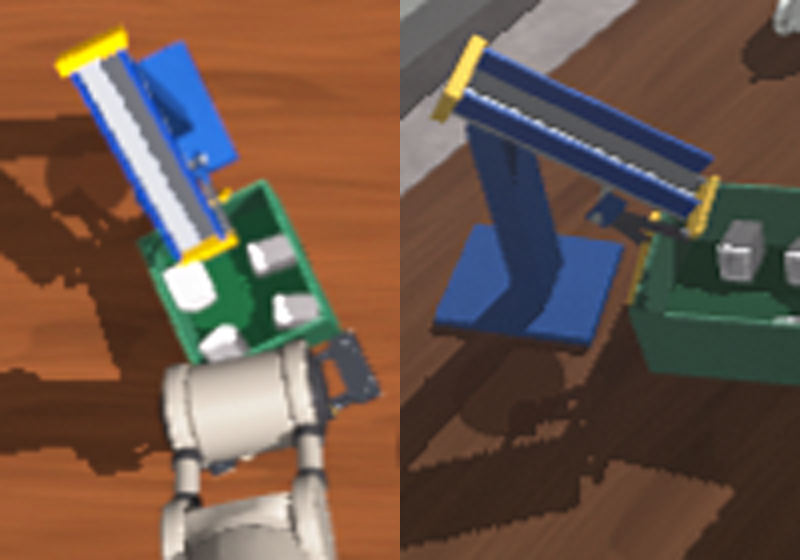

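Request:
{"fn": "apply_moves", "kwargs": {
  "delta_pos": [
    [-0.015,-0.008,0],
    [-0.04,-0.021,0],
    [-0.07,-0.036,0],
    [-0.105,-0.054,0],
    [-0.14,-0.073,0],
    [-0.175,-0.091,0],
    [-0.2,-0.104,0],
    [-0.2,-0.104,0]
  ],
  "dr": [
    [0,0,0],
    [0,0,0],
    [0,0,0],
    [0,0,0],
    [0,0,0],
    [0,0,0],
    [0,0,0],
    [0,0,0]
  ],
  "jaw": [0,0,0,0,0,0,0,0]
}}

```text
time: 27.88
tool_pos: [0.3677, 0.1352, 0.0598]
tool_rot: [3.141, -0.002, 0.48]
contact_force: [-0.2, -0.1, -3.7]
opening: 0.0213
grip_force: 60.0
```

Request:
{"fn": "apply_moves", "kwargs": {
  "delta_pos": [
    [0,0,0.03],
    [0,0,0.09],
    [0,0,0.16],
    [0,0,0.24],
    [0,0,0.32],
    [0,0,0.4],
    [0,0,0.46],
    [0,0,0.48]
  ],
  "dr": [
    [0,0,0],
    [0,0,0],
    [0,0,0],
    [0,0,0],
    [0,0,0],
    [0,0,0],
    [0,0,0],
    [0,0,0]
  ],
  "jaw": [0,0,0,0,0,0,0,0]
}}

```text
time: 28.55
tool_pos: [0.3715, 0.1363, 0.2558]
tool_rot: [3.138, -0.011, 0.48]
contact_force: [0.1, -0.2, -3.3]
opening: 0.0212
grip_force: 60.0
```

```bash
python3 st.py b
```

```text
[0.37   0.136  0.2527] [ 3.14  -0.006  0.48 ] [-0.3  0.  -3.5] push -0.2752039230669711 [-0.2   0.44 -0.01] 0.021557169984752458
front chute x -0.04193819484818409
```

Request:
{"fn": "apply_moves", "kwargs": {
  "delta_pos": [
    [0.002,-0.02,0],
    [0.006,-0.07,0],
    [0.012,-0.14,0],
    [0.018,-0.21,0],
    [0.024,-0.28,0],
    [0.03,-0.345,0],
    [0.036,-0.41,0],
    [0.041,-0.4714,0]
  ],
  "dr": [
    [0,0,-0.01],
    [0,0,-0.04],
    [0,0,-0.08],
    [0,0,-0.12],
    [0,0,-0.16],
    [0,0,-0.2],
    [0,0,-0.24],
    [0,0,-0.275]
  ],
  "jaw": [0,0,0,0,0,0,0,0]
}}

```text
time: 29.32
tool_pos: [0.3838, -0.0548, 0.2492]
tool_rot: [-3.14, 0.003, 0.341]
contact_force: [0.6, 0.3, -2.9]
opening: 0.0218
grip_force: 60.0
```

Request:
{"fn": "apply_moves", "kwargs": {
  "delta_pos": [
    [0.005,-0.06,0],
    [0.01,-0.12,0],
    [0.015,-0.18,0],
    [0.02,-0.24,0],
    [0.025,-0.3,0],
    [0.03,-0.36,0],
    [0.036,-0.42,0],
    [0.041,-0.4714,0]
  ],
  "dr": [
    [0,0,-0.035],
    [0,0,-0.07],
    [0,0,-0.105],
    [0,0,-0.14],
    [0,0,-0.175],
    [0,0,-0.21],
    [0,0,-0.245],
    [0,0,-0.275]
  ],
  "jaw": [0,0,0,0,0,0,0,0]
}}

```text
time: 29.98
tool_pos: [0.4002, -0.2434, 0.2488]
tool_rot: [-3.139, 0.003, 0.203]
contact_force: [0.3, 0.8, -3.5]
opening: 0.0217
grip_force: 60.0
```

Request:
{"fn": "apply_moves", "kwargs": {
  "delta_pos": [
    [0.006,-0.07,0],
    [0.012,-0.14,0],
    [0.018,-0.21,0],
    [0.024,-0.28,0],
    [0.03,-0.35,0],
    [0.036,-0.41,0],
    [0.04,-0.455,0],
    [0.041,-0.4714,0]
  ],
  "dr": [
    [0,0,-0.04],
    [0,0,-0.08],
    [0,0,-0.12],
    [0,0,-0.16],
    [0,0,-0.2],
    [0,0,-0.24],
    [0,0,-0.265],
    [0,0,-0.275]
  ],
  "jaw": [0,0,0,0,0,0,0,0]
}}

```text
time: 30.65
tool_pos: [0.4163, -0.4328, 0.2477]
tool_rot: [-3.139, 0.003, 0.064]
contact_force: [-0.3, 0.4, -4.5]
opening: 0.0215
grip_force: 60.0
```

Request:
{"fn": "apply_moves", "kwargs": {
  "delta_pos": [
    [0,0,0],
    [0,0,0],
    [0,0,0],
    [0,0,0]
  ],
  "dr": [
    [0,0,0],
    [0,0,0],
    [0,0,0],
    [0,0,0]
  ],
  "jaw": [0,0,0,0]
}}

```text
time: 30.98
tool_pos: [0.4176, -0.429, 0.2511]
tool_rot: [-3.141, 0.0, 0.069]
contact_force: [-0.8, 0.1, -3.6]
opening: 0.0217
grip_force: 60.0
```

```bash
python3 - <<'E'
from pan import *
t=eyes.read_camera("top");s=eyes.read_camera("side")
o=telemetry.observe();print(o["tool_pos"].round(4),o["tool_rot"].round(3),o["contact_force"].round(1),o["torque"].round(2),o["opening"])
tp=o["tool_pos"];c=T([[.14,0,0]],tp[0],tp[1],o["tool_rot"][2])[0]
z0=tp[2]-.037
out=[]
for n,im,(x0,x1,y0,y1) in(("top",t,(280,380,150,270)),("side",s,(240,340,110,230))):
    a=cv2.resize(im[y0:y1,x0:x1],None,fx=4,fy=4,interpolation=cv2.INTER_CUBIC)[:,:,::-1].copy()
    for P,col in((np.array([[-.085,-.075,.115],[.085,-.075,.095],[.085,.075,.095],[-.085,.075,.115]]),(255,0,255)),):
        uv=(proj(n,T(P,c[0],c[1],o["tool_rot"][2],z=z0))-[x0,y0]+.5)*4;cv2.polylines(a,[uv.round().astype(np.int32)],True,col,1)
    P=np.array([[-.085,-.135,.047],[.085,-.135,.047],[.085,.015,.047],[-.085,.015,.047]])
    uv=(proj(n,T(P,.5526,-.361,.0673))-[x0,y0]+.5)*4;cv2.polylines(a,[uv.round().astype(np.int32)],True,(0,255,255),1)
    out.append(a)
cv2.imwrite("pics/p11.png",np.hstack(out))
E
```

```text
[ 0.4177 -0.4293  0.2516] [ 3.141 -0.     0.069] [ 0.1  0.5 -4.1] [-0.12  0.56  0.03] 0.021593641317485906
```

View pics/p11.png

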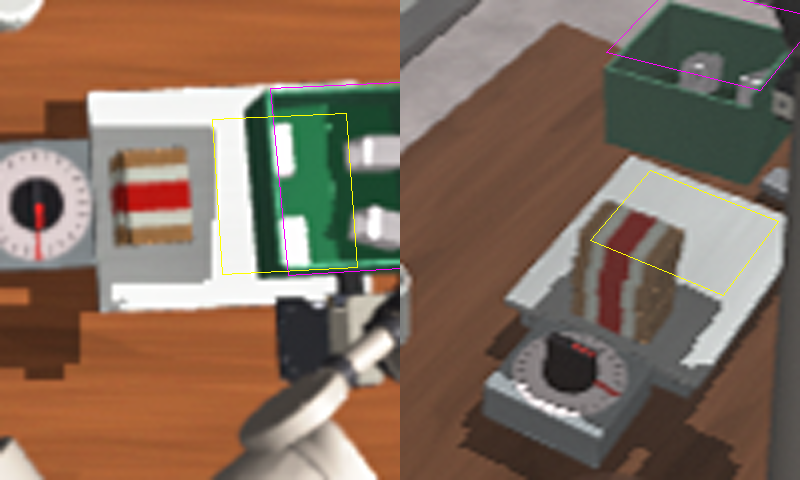

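```bash
cat > pitch.py <<'E'
from pan import *
from scipy.spatial.transform import Rotation as Ro
def run(cams=("top","side"),save=None):
    t=eyes.read_camera("top");s=eyes.read_camera("side")
    o=telemetry.observe();tp=o["tool_pos"];yaw=o["tool_rot"][2];g=np.r_[tp[:2],tp[2]+.018]
    Q=PB-np.array([-.14,0,.055])
    def pts(p): return g+(Ro.from_euler("zyx",[yaw,p[0],p[1]]).as_matrix()@(Q+[p[2],0,p[3]]).T).T
    c=pts([0,0,0,0]).mean(0);M={}
    yy,xx=np.mgrid[:384,:512]
    for n,im in(("top",t),("side",s)):
        h=cv2.cvtColor(im,cv2.COLOR_RGB2HSV).astype(int);m=(h[:,:,0]>55)&(h[:,:,0]<90)&(h[:,:,1]>80)
        u=proj(n,[c])[0];m&=np.hypot(xx-u[0],yy-u[1])<45
        hull=np.zeros(m.shape,np.uint8);pp=np.argwhere(m)[:,::-1]
        lab=blob(m,u);pp=np.argwhere(lab>0)[:,::-1].astype(np.int32)
        cv2.fillConvexPoly(hull,cv2.convexHull(pp)[:,0],1);M[n]=hull.astype(np.float32)
        print(n,hull.sum(),lab.sum())
    for cs in(("side",),("top","side")):
        p,q=fit({n:M[n] for n in cs},pts,[.03,0,0,0],[.05,.03,.004,.004]);print(cs,"pitch(nose down +)",p[0].round(3),"roll",p[1].round(3),"dx,dz",p[2:].round(4),"iou",round(q,3))
    print(o["tool_pos"].round(4),o["tool_rot"].round(3),o["contact_force"].round(1),o["torque"].round(2))
run()
E
python3 pitch.py
```

```text
top 2115 1558.0
side 1 1.0
('side',) pitch(nose down +) 0.683 roll 0.462 dx,dz [-0.0788  0.0205] iou 0.001
('top', 'side') pitch(nose down +) 0.053 roll -0.096 dx,dz [-0.0001 -0.0121] iou 0.487
[ 0.4177 -0.4296  0.2516] [ 3.141 -0.     0.068] [-0.2 -0.2 -2.7] [-0.11  0.56 -0.02]
```

```bash
python3 - <<'E'
from h import *
from scipy.spatial.transform import Rotation as Ro
from scipy.optimize import least_squares
g=np.array([.4177,-.4294,.2516+.018]);yaw=.0685
L=np.array([[.085,.075,.095],[.085,.075,0],[-.085,.075,0],[.085,-.075,.095]])-[-.14,0,.055]
uv=np.array([[607,69],[607,140],[757,182],[665,3]]);uv=np.c_[240+(uv[:,0]-400)/4,110+uv[:,1]/4]-.5
f=lambda p:proj("side",g+Ro.from_euler("zyx",[yaw,p[0],p[1]]).apply(L)+[0,0,0])-uv
for p in([0,0],[.03,0],[.06,0],[.09,0]):print(p,f(p).round(1).tolist())
r=least_squares(lambda p:f(p).ravel(),[0,0]);print(r.x,r.fun.round(1))
E
```

```text
[0, 0] [[-0.2, -4.4], [-1.9, -3.8], [-3.4, -0.6], [1.7, -4.8]]
[0.03, 0] [[-0.5, -3.2], [-1.6, -2.5], [-3.1, -0.1], [1.3, -3.5]]
[0.06, 0] [[-0.8, -1.9], [-1.4, -1.1], [-2.8, 0.3], [0.9, -2.2]]
[0.09, 0] [[-1.1, -0.7], [-1.1, 0.3], [-2.5, 0.7], [0.6, -0.9]]
[0.10356762 0.00200241] [-1.2 -0.1 -0.9  0.9 -2.4  0.9  0.5 -0.3]
```

Request:
{"fn": "apply_moves", "kwargs": {
  "delta_pos": [
    [0,0,-0.03],
    [0,0,-0.08],
    [0,0,-0.14],
    [0,0,-0.2],
    [0,0,-0.26],
    [0,0,-0.32],
    [0,0,-0.35],
    [0,0,-0.37]
  ],
  "dr": [
    [0.002,-0.03,0],
    [0.004,-0.06,0],
    [0.006,-0.09,0],
    [0.008,-0.12,0],
    [0.01,-0.15,0],
    [0.0123,-0.18,0],
    [0.0123,-0.18,0],
    [0.0123,-0.18,0]
  ],
  "jaw": [0,0,0,0,0,0,0,0]
}}

```text
time: 31.85
tool_pos: [0.4168, -0.4292, 0.1014]
tool_rot: [-3.139, -0.089, 0.067]
contact_force: [0.0, 0.7, -4.5]
opening: 0.0218
grip_force: 60.0
```

```bash
python3 - <<'E'
from h import *
from scipy.spatial.transform import Rotation as Ro
t=eyes.read_camera("top");s=eyes.read_camera("side");np.save("s12.npy",s)
o=telemetry.observe();print(o["tool_pos"].round(4),o["tool_rot"].round(3),o["contact_force"].round(1),o["torque"].round(2))
g=o["tool_pos"]+[0,0,.018];yaw=.068
a=[cv2.resize(im[y0:y1,x0:x1],None,fx=4,fy=4,interpolation=cv2.INTER_CUBIC)[:,:,::-1].copy() for im,(x0,x1,y0,y1) in((t,(280,380,150,270)),(s,(240,340,110,230)))]
L=np.array([[.085,.075,.095],[.085,.075,0],[-.085,.075,0],[-.085,.075,.095]])-[-.14,0,.055]
for p,col in((0,(255,0,255)),(.05,(0,255,255))):
    for k,(n,x0,y0) in enumerate((("top",280,150),("side",240,110))):
        uv=(proj(n,g+Ro.from_euler("zyx",[yaw,p,0]).apply(L))-[x0,y0]+.5)*4;cv2.polylines(a[k],[uv.round().astype(np.int32)],True,col,1)
cv2.imwrite("pics/p12.png",np.hstack(a))
E
```

```text
[ 0.4173 -0.4295  0.1022] [-3.14  -0.089  0.068] [-0.1  0.1 -3.8] [-0.15  0.74 -0.06]
```

View pics/p12.png

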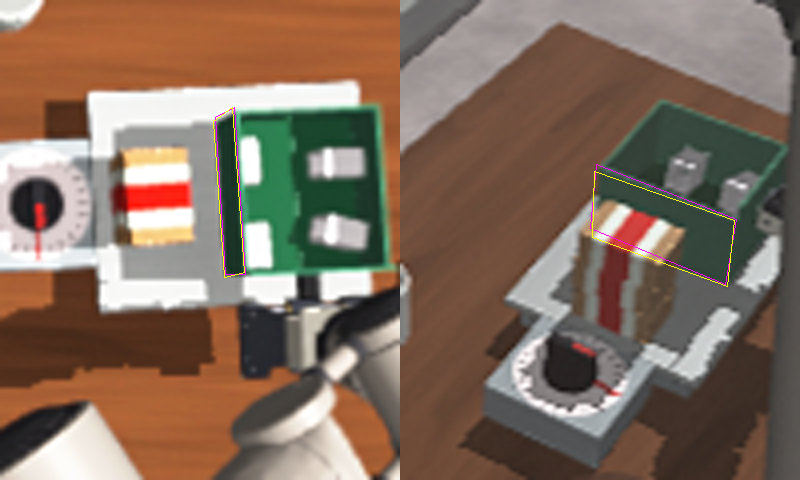

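Request:
{"fn": "apply_moves", "kwargs": {
  "delta_pos": [
    [0,0,-0.01],
    [0,0,-0.02],
    [0,0,-0.03],
    [0,0,-0.035],
    [0,0,-0.035]
  ],
  "dr": [
    [0,0,0],
    [0,0,0],
    [0,0,0],
    [0,0,0],
    [0,0,0]
  ],
  "jaw": [0,0,0,0,0]
}}

```text
time: 32.37
tool_pos: [0.4175, -0.4299, 0.089]
tool_rot: [-3.141, -0.09, 0.067]
contact_force: [0.5, -0.4, -4.2]
opening: 0.0217
grip_force: 60.0
```

Request:
{"fn": "apply_moves", "kwargs": {
  "delta_pos": [
    [0,0,-0.002],
    [0,0,-0.004],
    [0,0,-0.005],
    [0,0,-0.005]
  ],
  "dr": [
    [0,0,0],
    [0,0,0],
    [0,0,0],
    [0,0,0]
  ],
  "jaw": [0,0,0,0]
}}

```text
time: 32.7
tool_pos: [0.4175, -0.4302, 0.0872]
tool_rot: [3.141, -0.09, 0.067]
contact_force: [0.1, 1.1, -3.2]
opening: 0.0216
grip_force: 60.0
```

Request:
{"fn": "apply_moves", "kwargs": {
  "delta_pos": [
    [0,0,-0.002],
    [0,0,-0.004],
    [0,0,-0.006],
    [0,0,-0.006]
  ],
  "dr": [
    [0,0,0],
    [0,0,0],
    [0,0,0],
    [0,0,0]
  ],
  "jaw": [0,0,0,0]
}}

```text
time: 33.03
tool_pos: [0.4176, -0.4302, 0.0848]
tool_rot: [3.141, -0.09, 0.067]
contact_force: [-0.3, 1.3, -2.1]
opening: 0.0216
grip_force: 60.0
```

Request:
{"fn": "apply_moves", "kwargs": {
  "delta_pos": [
    [0,0,-0.002],
    [0,0,-0.004],
    [0,0,-0.004],
    [0,0,-0.004]
  ],
  "dr": [
    [0,0,0],
    [0,0,0],
    [0,0,0],
    [0,0,0]
  ],
  "jaw": [0,0,0,0]
}}

```text
time: 33.37
tool_pos: [0.4174, -0.4303, 0.0845]
tool_rot: [3.141, -0.091, 0.067]
contact_force: [-4.1, 2.5, 7.3]
opening: 0.0216
grip_force: 60.0
```

Request:
{"fn": "apply_moves", "kwargs": {
  "delta_pos": [
    [0,0,0],
    [0,0,0],
    [0,0,0],
    [0,0,0],
    [0,0,0]
  ],
  "dr": [
    [0,0,0],
    [0,0,0],
    [0,0,0],
    [0,0,0],
    [0,0,0]
  ],
  "jaw": [0.3,0.4,0.6,0.6,0.6],
  "force": 20
}}

```text
time: 33.78
tool_pos: [0.4177, -0.4302, 0.0832]
tool_rot: [3.141, -0.09, 0.067]
contact_force: [0.2, -0.9, 0.4]
opening: 0.0493
grip_force: 0.0
```

Request:
{"fn": "apply_moves", "kwargs": {
  "delta_pos": [
    [0,0,0.06],
    [0,0,0.14],
    [0,0,0.22],
    [0,0,0.3],
    [0,0,0.38],
    [0,0,0.4],
    [0,0,0.4]
  ],
  "dr": [
    [0,0,0],
    [0,0,0],
    [0,0,0],
    [0,0,0],
    [0,0,0],
    [0,0,0],
    [0,0,0]
  ],
  "jaw": [0.6,0.6,0.6,0.6,0.6,0.6,0.6]
}}

```text
time: 34.37
tool_pos: [0.4184, -0.4312, 0.2464]
tool_rot: [3.136, -0.094, 0.068]
contact_force: [-0.3, -0.1, 0.1]
opening: 0.0552
grip_force: 0.0
```

Request:
{"fn": "apply_moves", "kwargs": {
  "delta_pos": [
    [0,0.1,0.05],
    [0,0.2,0.05],
    [0,0.3,0.05],
    [0,0.4,0.05],
    [0,0.5,0.05],
    [0,0.6,0.05],
    [0,0.7,0.05],
    [0,0.7,0.05]
  ],
  "dr": [
    [0,0.05,0],
    [0,0.1,0],
    [0,0.18,0],
    [0,0.18,0],
    [0,0.18,0],
    [0,0.18,0],
    [0,0.18,0],
    [0,0.18,0]
  ],
  "jaw": [0.6,0.6,0.6,0.6,0.6,0.6,0.6,0.6]
}}

```text
time: 35.03
tool_pos: [0.4162, -0.1438, 0.2617]
tool_rot: [-3.131, 0.002, 0.072]
contact_force: [0.1, -0.0, 0.2]
opening: 0.0555
grip_force: 0.0
```

```bash
python3 - <<'E'
from pan import *
t=eyes.read_camera("top");s=eyes.read_camera("side");np.save("t13.npy",t);np.save("s13.npy",s)
o=telemetry.observe();print(o["tool_pos"].round(4),o["tool_rot"].round(3),o["time"])
c=np.zeros((600,800,3),np.uint8)
c[:480,:400]=cv2.resize(t[150:270,280:380],None,fx=4,fy=4,interpolation=cv2.INTER_CUBIC)
c[:480,400:]=cv2.resize(s[110:230,240:340],None,fx=4,fy=4,interpolation=cv2.INTER_CUBIC)
cv2.imwrite("pics/p13.png",c[:480,:,::-1])
# pan fit on platform, raised .047
h=cv2.cvtColor(t,cv2.COLOR_RGB2HSV).astype(int);m=(h[:,:,0]>55)&(h[:,:,0]<90)&(h[:,:,1]>80)
M=blob(m,proj("top",[[.556,-.42,.1]])[0]);hull=np.zeros(M.shape,np.uint8);cv2.fillConvexPoly(hull,cv2.convexHull(np.argwhere(M>0)[:,::-1].astype(np.int32))[:,0],1)
p,q=fit({"top":hull.astype(np.float32)},lambda p:T(PB,*p,z=.047),[.556,-.42,.067],[.01,.01,.05])
sc=np.array([.5526,-.361]);cc,ss=np.cos(.0673),np.sin(.0673)
print("pan",p.round(4),q,"local",(p[:2]-sc)@np.array([[cc,-ss],[ss,cc]]))
# tare check
k=T([[0,.214,0]],.5526,-.361,.0673)[0]
r=((h[:,:,0]<8)|(h[:,:,0]>172))&(h[:,:,1]>100)&(h[:,:,2]>90);uv=proj("top",[[k[0],k[1],.09]])[0];l=cv2.connectedComponentsWithStats(r.astype(np.uint8))
for i in range(1,l[0]):
    if np.hypot(*(l[3][i]-uv))<20:
        v=plane("top",[l[3][i]],.092)[0][:2]-k[:2];print("red",l[2][i,4],((np.arctan2(v[1],v[0])-.0673-np.pi+3)%(2*np.pi)-3).round(3))
E
```

```text
[ 0.4171 -0.1486  0.262 ] [-3.135e+00  1.000e-03  7.000e-02] 35.1333
pan [ 0.5535 -0.4209  0.0578] 0.9527934193611145 local [-0.00310739 -0.05984087]
red 23 -0.042
red 3 -0.059
```

View pics/p13.png

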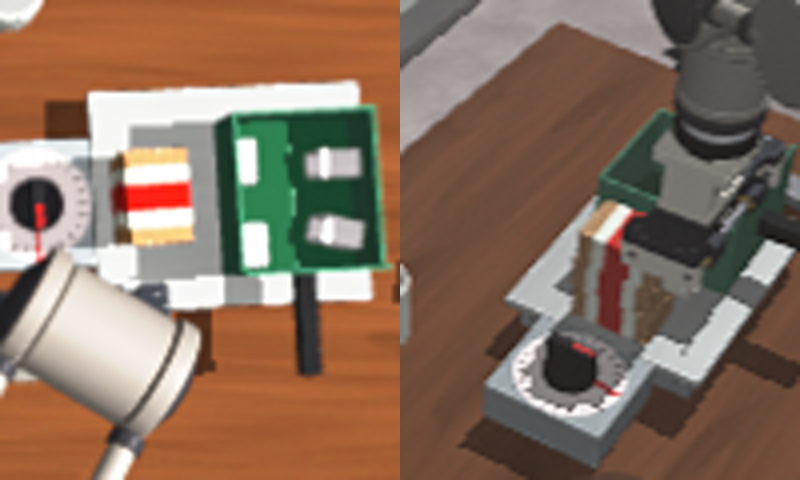

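```bash
python3 -c "
from cell import job
print(job.hand_in())"
```

```text
the job is handed in; nothing more can be done
None
```

The job is handed in, though the hand-in gave no verdict: the knob is on zero, the three cartons stand in one column, and the pan with all four pieces is flat on the platform beside it; I never moved the mug, tin or brush, but did not check them at the end.

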